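# Fetch the sharpening stone from its covered box

## Robot

A 7-joint arm with a two-finger parallel gripper is mounted at the origin on a cart in front of the work surface, level with it; the furniture and walls round the work are solid. World frame = base frame: x ahead of the robot, y to its left, z up, the work surface at z = 0. Lengths are in mm, angles in degrees, forces in N, time in s.
With the tool pointing down it reaches from about 400 to 900 mm from the base axis. Payload 5.5 kg.
Tool frame: the origin (TCP) lies on the mounting face of the last link; the fingertips stand 178 mm ahead of it and the grasp point (between the pads) lies 159 mm ahead of it; x points along the fingers, y is the direction in which the jaws open and shut, and the axes are right-handed (so a half turn about x gives the same grasp; the last joint's range is limited). The gripper opens to 92 mm and grips with 3 to 60 N. Pads are 19 mm wide; open, the fingers measure 130 mm over their backs; the gripper's body (75 mm by 190 mm) begins 47 mm behind the grasp point.
Start: joints at [-54.878, 28.699, -24.465, 88.831, 12.651, 65.22, -12.049], TCP at [222.729, 610.645, 404.729] pointing down, gripper open.
Joint ranges: [-164.97, 164.97], [-17.58, 116.51], [-87.97, 89.64], [11.32, 138.91], [-80.73, 260.73], [10.89, 115.49], [-147.41, 147.41]. Speed limits (degrees/s): [147.25, 147.25, 180, 180, 180, 180, 180].

## Interface

Orientations are given as a 3x3 rotation matrix whose columns are the frame's x, y, z axes.
In Python, from plant import bot gives the robot as it stands.
- The arm moves only by the tool servo_tool, never from a script. Its argument "plan" is a list of rows, each a list of 5 numbers: the shift along the tool's x, y, z in m, then the turn about the tool's x in rad, then the closure, from 0 (fully open) to 1 (shut). A call has 1 to 8 rows; each row shifts and turns the commanded pose from where the row before left it, along the tool's axes as they then stand; what a row does not reach is not made up. A row lasts 1/12 s, in which the tool goes at most 41.7 mm and 7.16 degrees, less where a joint would pass 70% of its speed; a pose out of reach is approached as far as the arm can. A call is refused whole if a number of a shift passes 0.0417 or a number of a turn 0.125, either way. A call with a gripper value outside its range is refused whole. The fingers move at their own pace and stop on an object; "squeeze" is the grip in N (left out, the last holds). Time passes only in rows, so rows that do not move let the fingers close. It gives the time, the measured TCP pose, the force and the opening at its end, in the units of the state.
- bot.get_state(): the state, without advancing time (a new reading comes with each control period).
- bot.get_image(name): name is "scene" or "top"; returns a dict with "img" (420x560x3 uint8, red, green, blue), "fx", "fy", "cx", "cy" (pixels), "xyz" and "attitude" of the camera in the world. Camera axes: x right, y down, z forward; pixel columns grow to the right and rows downward; lengths in mm; the calibration is good to about 2 mm. A picture is of the moment at which its call begins. There is no depth.
- bot.close_job(): hands the job in, once; it reports no verdict.
The state is a dict: "t": time; "q": joint angles; "qd": joint speeds; "tau": joint torques, N m; "eef_pos": TCP position; "orientation": TCP orientation; "ft_force": force on the tool from outside, world axes, zero at the start; "wrist_torque": the same for the moment, N m; "gripper_width": finger opening in mm.
Only numpy, scipy, OpenCV 4.12 (cv2) and the standard library are available. Lean on these libraries where they do the work, as an engineer would, in place of code of your own. Each camera call takes 0.05 s, during which the arm holds its last target.

## Task

The sharpening stone is in its wooden box, under the cover that two things stand on: first stand the tape measure and the black power brick aside on the rubber mat, then take the cover off and lay it flat, handle up, on the mat as well, and fetch the stone and lay it flat in the stone holder between its stops. Then put the cover back on the box and push it fully home under both spring clips, and stand the tape measure and the power brick back upright on the cover, each on the very spot where it stood at the start. Leave the chisel and the marking gauge alone.

Things in the scene. Friction and masses are not known exactly. Their poses are not given: they have to be found in the camera images.
- tape_rule: Yellow tape measure standing upright on the cover, 36 (its x) x 84 (its y) x 65 mm high; grip across the flat flanks (along its x, the solid case is 34 mm wide, from y = -28 to +41 mm). Origin: middle of its underside. At the start it stands over one end of the cover, about 92 mm from the cover's middle.
- power_brick: Black power brick lying flat on the cover's other end, 50 (its x) x 85 (its y) x 32 mm high; grip across its x. Origin: middle of its underside. Which of the two things stands at which end changes.
- box_cover: Plywood cover on the box, plate 250 (its x) x 128 (its y) x 10 mm, 0.3 kg, with two windows. Across its middle a dark bar handle along y: 14 mm wide (x), 86 long, 30 tall; top 40 mm above the origin. Origin: middle of the plate's underside. Same turned by half a turn. Two spring clips hold it: about 15 N to pull it up, 10 N to push it home over the last 15 mm.
- sharpening_stone: Two-tone sharpening stone, 50 (its x) x 160 (its y) x 25 mm high, 0.55 kg, lying in the box's pocket, long side along the box's length; seen through the cover's windows. Origin: middle of its underside. Grip across its x.
- stone_box: Dark wooden box, fixed, 250 (its x) x 128 (its y) x 44 mm; pocket 180 x 116 mm, floor 6 mm above the origin. Origin: middle of underside. Cover sits on it 44 mm above the origin, x along x, inside steel corner lugs (62 mm high, 3 mm clearance) and under two spring tongues at the middles of the long sides (noses 2 mm over its edge, tops 76 mm high; laid on loosely it rests too high).
- side_mat: Square black rubber mat, fixed, 255 x 255 x 3 mm: the side area, across the bench from the box (sides change). Origin: middle of its underside, axes along its edges. All three fit on it: the cover centred 60 mm off the middle in y, its length along the mat's x, the two things in the strip on the other side.
- stone_holder: Stone holder, fixed: grey base 200 (its x) x 84 (its y) x 14 mm with aluminium stops 10 mm high round a seat of 168 x 58 mm (end bars and four short side stops; the middle of the long sides is open for the fingers). Origin: middle of its underside. The stone lies 14 mm above it, long side along the holder's x, either way round.
- blue_chisel: Bystander: blue-handled chisel, 23 x 240 (its y) x 24 mm, lying on the bench between box and mat. Origin: middle of its underside. Not to be moved.
- beech_gauge: Bystander: beech marking gauge, 58 x 210 (its y) x 54 mm, lying on the bench at the far right. Origin: middle of its underside. Not to be moved.
Not all that is in view belongs to the job. Of the things like the tape_rule, leave any that is turquoise; of the rest the larger one is meant.

How it is judged (in metres and radians):
On the way, in this order (a step that is already met when the one before it is completed fails the run):
1. the tape measure and the power brick both stand on the mat, let go (x of tape_rule in the frame of side_mat between -0.128 and 0.128 m and y of tape_rule in the frame of side_mat between -0.128 and 0.128 m and contact force between each of tape_rule, power_brick and side_mat above 0.05 N and contact force between each of tape_rule, power_brick and the fingers below 0.05 N and x of power_brick in the frame of side_mat between -0.128 and 0.128 m and y of power_brick in the frame of side_mat between -0.128 and 0.128 m), for 0.2 s.
2. the cover too lies flat, handle up, on the mat, let go (x of box_cover in the frame of side_mat between -0.128 and 0.128 m and y of box_cover in the frame of side_mat between -0.128 and 0.128 m and contact force between box_cover and side_mat above 0.05 N and contact force between box_cover and the fingers below 0.05 N and angle between box_cover's own z axis and vertical below 0.1 rad), for 0.2 s.
3. the stone lies in the holder, let go (x of sharpening_stone in the frame of stone_holder between -0.008 and 0.008 m and y of sharpening_stone in the frame of stone_holder between -0.008 and 0.008 m and z of sharpening_stone in the frame of stone_holder below 0.018 m and angle between the y axis of sharpening_stone and the x axis of stone_holder, either way round below 0.08 rad and angle between sharpening_stone's own z axis and vertical below 0.06 rad and contact force between sharpening_stone and the fingers below 0.05 N), for 0.2 s.
4. the cover is home on the box under both clips (horizontal distance between box_cover and stone_box below 0.008 m and z of box_cover in the frame of stone_box below 0.0475 m and angle between the x axis of box_cover and the x axis of stone_box, either way round below 0.05 rad and angle between box_cover's own z axis and vertical below 0.03 rad), for 0.2 s.
5. both things are back on the cover where they stood (distance of each of tape_rule, power_brick from where it was at the start of the episode below 0.015 m and angle between each of tape_rule, power_brick's own z axis and vertical below 0.1 rad and contact force between each of tape_rule, power_brick and box_cover above 0.05 N), for 0.2 s.
At the end, for the whole second after the job is handed in: Stone flat in the holder (8 mm, 4.5 degrees); cover home on the box under the clips (underside under 3.5 mm above the box top, 8 mm, 3 degrees); tape measure and power brick upright on the cover, each within 15 mm of where it stood at the start; all released and at rest (all of step 3 and all of step 4 and all of step 5 and linear speed of each of tape_rule, power_brick, box_cover, sharpening_stone below 0.02 m/s and contact force between each of tape_rule, power_brick, box_cover and the fingers below 0.05 N); the robot touches nothing.
It fails at once if the chisel or the marking gauge is moved more than 25 mm (distance of any of blue_chisel, beech_gauge from where it was at the start of the episode above 0.025 m).
It also fails if it takes over 147 s, if anything falls off the work surface, if the arm or the gripper's body presses on something with over 40 N, if the wrist force passes 120 N, or if a joint passes its speed limit or range.

## Working session

There is one attempt and no reset: what is moved stays moved. The work goes in short steps, Python scripts to look and compute and a tool call to move; the robot and the scene stay as the last step left them, time stands still between calls to the robot, and variables do not carry over. Pictures are saved under pics/ and viewed, and the job is handed in when it is done.

Besides the shell and the picture viewer there is one more tool, called after "Call:" by a JSON object that holds its "fn" and its "kwargs", one argument or row to a line. servo_tool: Moves the arm, as the interface text tells. Its arguments: {"type":"object","properties":{"plan":{"type":"array","items":{"type":"array","items":{"type":"number"}}},"squeeze":{"type":"number"}},"required":["plan"]}

```bash
ls; mkdir -p pics
python3 - <<'E'
from plant import bot
import cv2
s=bot.get_state()
for k in s: print(k,s[k])
for n in ("scene","top"):
    d=bot.get_image(n)
    cv2.imwrite(f"pics/{n}0.png",d["img"][:,:,::-1])
    print(n,{k:d[k] for k in d if k!="img"})
E
```

```text
pics
t 0.0
q [-54.87791973  28.75448037 -24.4554376   88.89398629  12.65135433
  65.21956541 -12.04858665]
qd [ 0.08267518 -0.09532414  0.05387307  0.07901601  0.05680666  0.01171125
  0.05997697]
tau [ 1.17587493e-03 -5.66613150e+01 -5.81549272e+00 -2.79105002e+01
 -6.85596862e-02  3.10439849e-02  1.87910618e-04]
eef_pos [222.66463227 610.27599295 403.65562637]
orientation [[-7.53042969e-04  3.42600779e-01  9.39480782e-01]
 [-1.84465043e-03  9.39478974e-01 -3.42601598e-01]
 [-9.99998015e-01 -1.99100735e-03 -7.54893620e-05]]
ft_force [ 0.90600224 -0.34972024 -0.46270087]
wrist_torque [-0.08405179 -0.02648945 -0.00584369]
gripper_width 91.89098214302174
scene {'fx': 546.2304892125044, 'fy': 546.2304892125044, 'cx': 286.87316308916655, 'cy': 210.55827203830364, 'xyz': array([-121.71632257, -912.46323926,  567.40074071]), 'attitude': array([[ 0.81505493, -0.2373031 ,  0.52855719],
       [-0.57937351, -0.32841424,  0.74596945],
       [-0.00343515, -0.91423811, -0.40516277]])}
top {'fx': 411.60614463646806, 'fy': 411.60614463646806, 'cx': 276.4210591776032, 'cy': 213.28221404308653, 'xyz': array([391.47319852,  39.14361203, 957.05436435]), 'attitude': array([[-0.00782074, -0.98620582,  0.16533881],
       [-0.99961641,  0.00331732, -0.02749614],
       [ 0.02656837, -0.16549043, -0.98585346]])}
```

View pics/scene0.png

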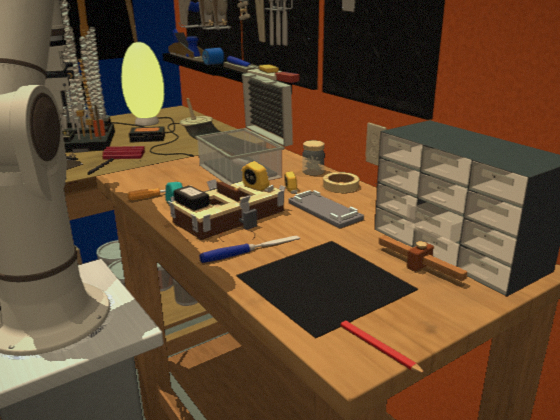

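View pics/top0.png

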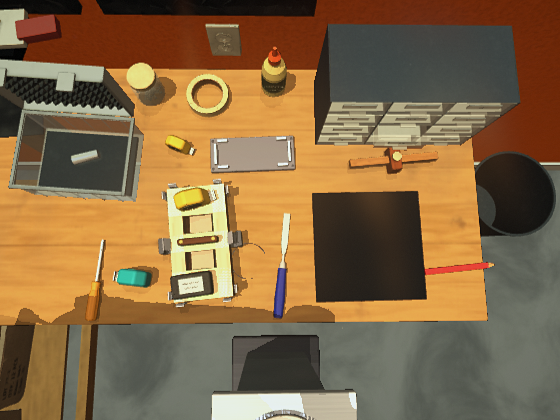

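Tape-like candidates in the top view are the yellow one on the cover (188,198), a small yellow one (180,145) and a turquoise one (132,277). The one on the cover is the larger non-turquoise one. I'll confirm that in an enlarged crop.

```bash
cat > h.py <<'E'
import numpy as np,cv2,json
CAL={}
def shot(bot,n,tag):
    d=bot.get_image(n); im=d["img"][:,:,::-1].copy(); cv2.imwrite(f"pics/{n}_{tag}.png",im)
    return d,im
def ray(d,u,v,z):
    R=np.array(d["attitude"]); c=np.array(d["xyz"])
    r=R@np.array([(u-d["cx"])/d["fx"],(v-d["cy"])/d["fy"],1.])
    return c+r*(z-c[2])/r[2]
def proj(d,P):
    R=np.array(d["attitude"]); c=np.array(d["xyz"]); p=R.T@(np.array(P,float)-c)
    return np.array([d["fx"]*p[0]/p[2]+d["cx"],d["fy"]*p[1]/p[2]+d["cy"]])
def crop(im,x0,y0,x1,y1,s,name,grid=10):
    c=cv2.resize(im[y0:y1,x0:x1],None,fx=s,fy=s,interpolation=cv2.INTER_CUBIC)
    for u in range((x0+grid-1)//grid*grid,x1,grid):
        cv2.line(c,(int((u+.5-x0)*s),0),(int((u+.5-x0)*s),5),(0,0,255),1); cv2.putText(c,str(u),(int((u-x0)*s)+2,14),0,.35,(0,0,255),1)
    for v in range((y0+grid-1)//grid*grid,y1,grid):
        cv2.line(c,(0,int((v+.5-y0)*s)),(5,int((v+.5-y0)*s)),(0,0,255),1); cv2.putText(c,str(v),(6,int((v+.5-y0)*s)+4),0,.35,(0,0,255),1)
    cv2.imwrite(f"pics/{name}.png",c)
E
python3 - <<'E'
import cv2
from h import *
t=cv2.imread("pics/top0.png"); s=cv2.imread("pics/scene0.png")
crop(t,145,125,300,310,3.2,"c1")
crop(t,155,175,245,310,4.4,"c1b")
crop(s,155,150,380,260,3.5,"c2",20)
crop(t,300,180,440,310,4,"c3")
E
```

```text
(no output)
```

View pics/c1b.png

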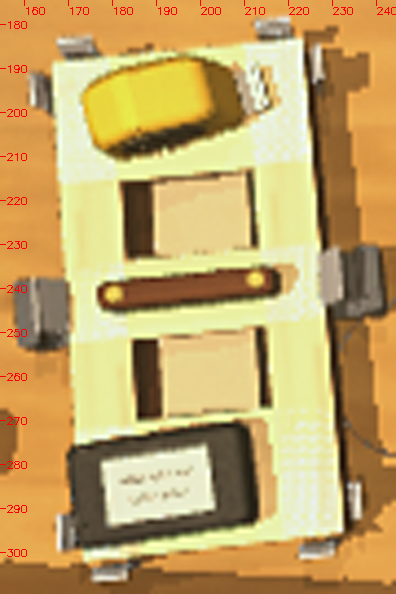

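View pics/c2.png

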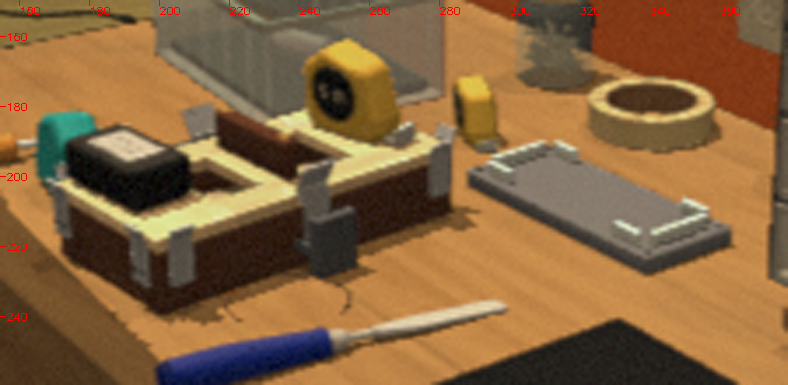

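View pics/c1.png

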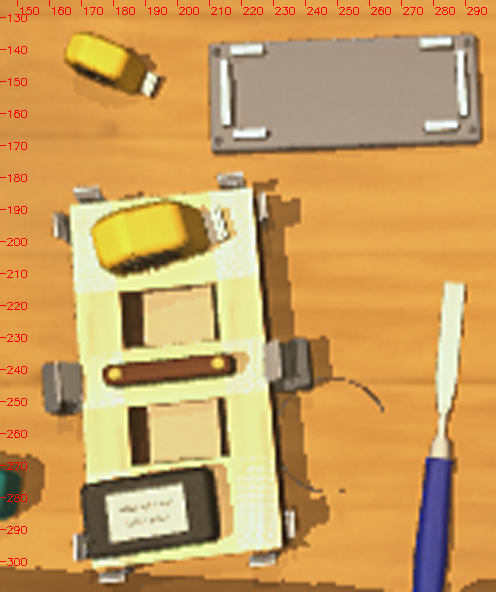

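View pics/c3.png

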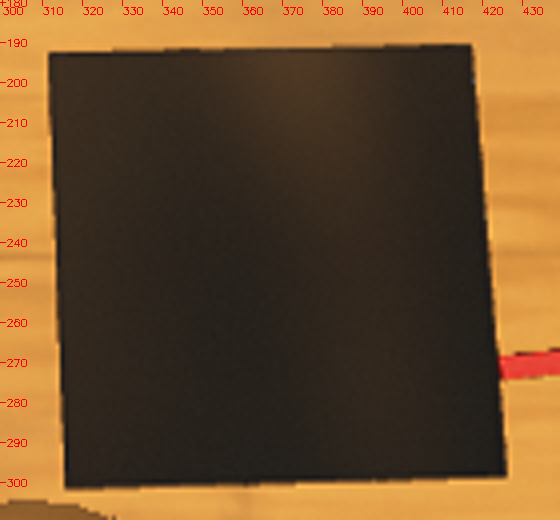

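The crops confirm it: the large yellow tape is on the cover, with the black brick at the near end. Next I'll fit the poses from picked corners.

```bash
cat > fit.py <<'E'
from h import *
from scipy.optimize import least_squares
import numpy as np
def box(sx,sy,z):
    return np.array([[a*sx/2,b*sy/2,z] for a,b in ((1,1),(1,-1),(-1,-1),(-1,1))])
def tf(p,P):
    a=p[2];R=np.array([[np.cos(a),-np.sin(a),0],[np.sin(a),np.cos(a),0],[0,0,1]])
    return P@R.T+[p[0],p[1],0]
def fit(obs,p0):
    # obs: list of (d, P local(N,3), uv(N,2))
    def f(p):
        return np.concatenate([ (np.array([proj(d,q) for q in tf(p,P)])-uv).ravel() for d,P,uv in obs])
    f_=lambda p: f([p[0]*100,p[1]*100,p[2]])
    r=least_squares(f_,[p0[0]/100,p0[1]/100,p0[2]],loss='soft_l1')
    x=r.x*[100,100,1]
    return x,np.sqrt(np.mean(f(x)**2)),f(x).round(1)
E
python3 - <<'E'
from plant import bot
import pickle
out={n:bot.get_image(n) for n in ("top","scene")}
pickle.dump(out,open("cal.pkl","wb"))
from fit import *
T=out["top"]
def c1b(L,s=4.4,o=(155,175)): return np.array([[(x+.5)/s-.5+o[0],(y+.5)/s-.5+o[1]] for x,y in L])
c3=lambda L:c1b(L,4,(300,180)); c1=lambda L:c1b(L,3.2,(145,125))
# order: local(+x,+y),(+x,-y),(-x,-y),(-x,+y); x ~ world x(up), y ~ left
def go(n,P,uv,p0):
    x,e,r=fit([(T,P,uv)],p0); print(n,x[:2].round(1),np.degrees(x[2]).round(2),e.round(2),r); return x
go("cover",box(250,128,54)[:3],c1b([(53,62),(302,38),(345,530)]),[400,230,0])
go("brick",box(50,85,86),c1b([(68,450),(245,423),(258,524),(82,549)]),[300,230,0])
go("mat",box(255,255,3),c3([(49,53),(471,45),(507,477),(65,488)]),[400,-200,0])
# holder: local x along world -y -> use sx=84, sy=200
go("holder",box(84,200,14),c1([(212,44),(477,36),(481,142),(213,154)]),[580,100,0])
E
```

```text
cover [481.9 183.9] 5.56 0.42 [-0.5 -0.3  0.2 -0.3  0.2  0.7]
brick [387.  191.7] 8.39 0.63 [-0.2 -0.6  0.3 -0.8  0.5  0.4 -0.6  1.2]
mat [ 476.  -200.9] 0.91 0.32 [-0.3 -0.5  0.3 -0.3  0.2  0.3 -0.1  0.4]
holder [693.   67.8] 2.15 0.41 [-0.6  0.1  0.2 -0.3  0.8  0.4 -0.2 -0.2]
```

```bash
cat > ov.py <<'E'
from fit import *
import pickle
def cub(x0,x1,y0,y1,z0,z1):
    return np.array([[x,y,z] for z in (z0,z1) for x,y in ((x0,y0),(x1,y0),(x1,y1),(x0,y1))],float)
ED=[(0,1),(1,2),(2,3),(3,0),(4,5),(5,6),(6,7),(7,4),(0,4),(1,5),(2,6),(3,7)]
def draw(im,d,p,C,s,o,col):
    W=tf([p[0],p[1],np.radians(p[2])],C)
    uv=[(proj(d,q)-o+.5)*s-.5 for q in W]
    for a,b in ED: cv2.line(im,tuple(int(round(t)) for t in uv[a]),tuple(int(round(t)) for t in uv[b]),col,1,cv2.LINE_AA)
def overlay(imgfile,d,reg,s,items,name):
    im=cv2.imread(imgfile) if isinstance(imgfile,str) else imgfile
    x0,y0,x1,y1=reg; c=cv2.resize(im[y0:y1,x0:x1],None,fx=s,fy=s,interpolation=cv2.INTER_CUBIC)
    for p,C,col in items: draw(c,d,p,C,s,np.array([x0,y0]),col)
    cv2.imwrite(f"pics/{name}.png",c)
E
python3 - <<'E'
from ov import *
cal=pickle.load(open("cal.pkl","rb"))
it=[([481.9,183.9,5.56],cub(-125,125,-64,64,44,54),(0,0,255)),
([481.9,183.9,5.56],cub(-7,7,-43,43,54,84),(255,0,255)),
([387,191.7,8.4],cub(-25,25,-42.5,42.5,54,86),(255,255,0)),
([572,192,11],cub(-17,17,-28,41,54,119),(255,0,0))]
overlay("pics/top0.png",cal["top"],(155,175,245,310),4.4,it,"o1")
overlay("pics/scene0.png",cal["scene"],(160,150,300,240),5.5,it,"o2")
E
```

```text
(no output)
```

View pics/o1.png

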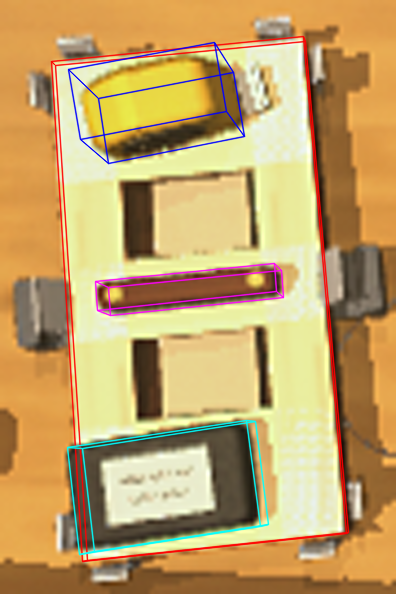

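View pics/o2.png

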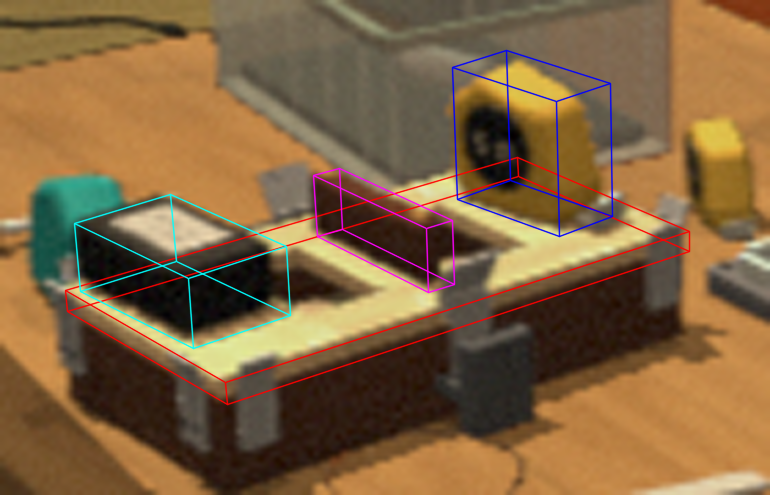

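```bash
cat > pl.py <<'E'
import sys,numpy as np
from plant import bot
# usage: python3 pl.py x y zgrasp psi closure [nrows]; prints rows in tool axes
def now():
    s=bot.get_state(); R=np.array(s["orientation"]); p=np.array(s["eef_pos"])
    psi=np.degrees(np.arctan2(R[1,1],R[0,1])); return s,p,R,psi
def plan(x,y,z,psi,cl,n=None):
    s,p,R,ps=now()
    d=np.array([x,y,z+159.])-p; dpsi=(psi-ps+180)%360-180
    k=max(np.abs(d).max()/38, np.linalg.norm(d)/40, abs(np.radians(dpsi))/.115,1)
    n=n or int(np.ceil(k)); c=np.radians(ps); rows=[]
    for i in range(n):
        a=np.array([np.cos(c),np.sin(c)]); st=d/n
        sh=[-st[2],st[:2]@a,st[:2]@np.array([a[1],-a[0]])]
        t=-np.radians(dpsi)/n
        rows.append([round(v/1000,4) for v in sh]+[round(t,4),cl]); c+=np.radians(dpsi)/n
    return rows
if __name__=="__main__":
    a=[float(v) for v in sys.argv[1:6]]; n=int(sys.argv[6]) if len(sys.argv)>6 else None
    s,p,R,ps=now()
    print("t %.2f grasp %s psi %.2f q %s F %s w %.1f"%(s["t"],(p+159*R[:,0]).round(1),ps,np.round(s["q"],0),np.round(s["ft_force"],1),s["gripper_width"]))
    r=plan(*a,n)
    for i in range(0,len(r),8): print(str(r[i:i+8]).replace(" ",""))
E
python3 pl.py 570 196 240 11 0
```

```text
t 0.20 grasp [222.6 610.2 245.1] psi 69.96 q [-55.  29. -24.  89.  13.  65. -12.] F [ 0.7 -0.4  0.1] w 91.6
[[np.float64(0.0004),np.float64(-0.0193),np.float64(0.0334),np.float64(0.0735),0.0],[np.float64(0.0004),np.float64(-0.0168),np.float64(0.0348),np.float64(0.0735),0.0],[np.float64(0.0004),np.float64(-0.0142),np.float64(0.0359),np.float64(0.0735),0.0],[np.float64(0.0004),np.float64(-0.0115),np.float64(0.0369),np.float64(0.0735),0.0],[np.float64(0.0004),np.float64(-0.0088),np.float64(0.0376),np.float64(0.0735),0.0],[np.float64(0.0004),np.float64(-0.006),np.float64(0.0382),np.float64(0.0735),0.0],[np.float64(0.0004),np.float64(-0.0032),np.float64(0.0385),np.float64(0.0735),0.0],[np.float64(0.0004),np.float64(-0.0003),np.float64(0.0386),np.float64(0.0735),0.0]]
[[np.float64(0.0004),np.float64(0.0025),np.float64(0.0385),np.float64(0.0735),0.0],[np.float64(0.0004),np.float64(0.0053),np.float64(0.0383),np.float64(0.0735),0.0],[np.float64(0.0004),np.float64(0.0081),np.float64(0.0378),np.float64(0.0735),0.0],[np.float64(0.0004),np.float64(0.0109),np.float64(0.0371),np.float64(0.0735),0.0],[np.float64(0.0004),np.float64(0.0136),np.float64(0.0362),np.float64(0.0735),0.0],[np.float64(0.0004),np.float64(0.0162),np.float64(0.0351),np.float64(0.0735),0.0]]
```

```bash
sed -i 's/round(v\/1000,4) for/round(float(v)\/1000,3) for/; s/round(t,4)/round(float(t),3)/' pl.py; echo ok
```

```text
ok
```

Call:
{"fn": "servo_tool", "kwargs": {
  "plan": [
    [0,-0.019,0.033,0.0735,0],
    [0,-0.017,0.035,0.0735,0],
    [0,-0.014,0.036,0.0735,0],
    [0,-0.012,0.037,0.0735,0],
    [0,-0.009,0.038,0.0735,0],
    [0,-0.006,0.038,0.0735,0],
    [0,-0.003,0.038,0.0735,0],
    [0,0,0.038,0.0735,0]
  ],
  "squeeze": 25
}}

```text
t: 0.87
eef_pos: [421.6, 372.8, 404.8]
orientation: [[0.0, 0.808, 0.589], [0.0, 0.589, -0.808], [-1.0, 0.0, 0.0]]
ft_force: [0.5, 1.2, 0.4]
gripper_width: 91.8
```

Call:
{"fn": "servo_tool", "kwargs": {
  "plan": [
    [0,0.003,0.038,0.0735,0],
    [0,0.005,0.038,0.0735,0],
    [0,0.008,0.038,0.0735,0],
    [0,0.011,0.037,0.0735,0],
    [0,0.014,0.036,0.0735,0],
    [0,0.016,0.035,0.0735,0],
    [0,0,0,0,0],
    [0,0,0,0,0]
  ]
}}

```text
t: 1.53
eef_pos: [571.1, 194.6, 404.3]
orientation: [[-0.0, 0.983, 0.185], [-0.001, 0.185, -0.983], [-1.0, -0.0, 0.001]]
ft_force: [-1.0, 1.2, -0.0]
gripper_width: 92.0
```

```bash
python3 pl.py 570 196 140 11 0
python3 - <<'E'
from plant import bot
from h import *
d,im=shot(bot,"top","1"); crop(im,130,130,330,310,3,"a1"); shot(bot,"scene","1")
E
```

```text
t 1.53 grasp [571.1 194.4 245.3] psi 10.66 q [-19.  22.  -3.  96.   1.  62. -12.] F [-1.   1.2 -0. ] w 92.0
[[0.035,-0.0,-0.001,-0.002,0.0],[0.035,-0.0,-0.001,-0.002,0.0],[0.035,-0.0,-0.001,-0.002,0.0]]
```

View pics/a1.png

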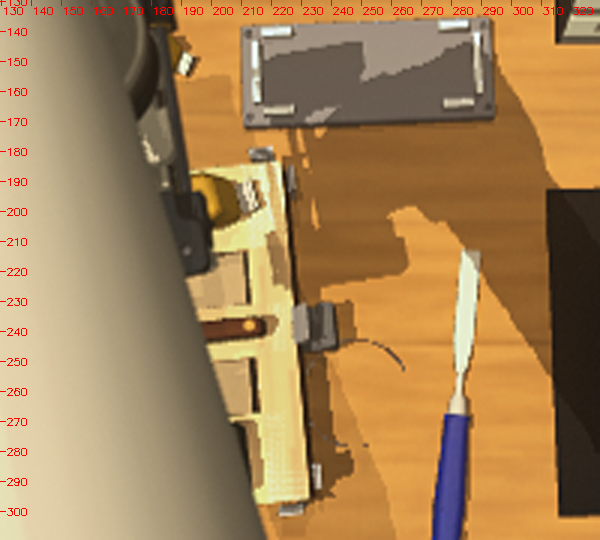

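The arm hides the tape from above, so I'll descend partway and check alignment in the scene view.

Call:
{"fn": "servo_tool", "kwargs": {
  "plan": [
    [0.033,0,-0.001,0,0],
    [0.033,0,0,0,0],
    [0.029,0,0,0,0],
    [0,0,0,0,0]
  ]
}}

```text
t: 1.97
eef_pos: [565.5, 200.0, 303.8]
orientation: [[-0.011, 0.981, 0.195], [-0.003, 0.195, -0.981], [-1.0, -0.011, 0.001]]
ft_force: [-1.1, -0.6, -1.4]
gripper_width: 92.0
```

Run:
```python
from plant import bot
from h import *
d,im=shot(bot,"scene","2"); crop(im,150,80,330,240,4,"a2")
```

```text
(no output)
```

View pics/a2.png

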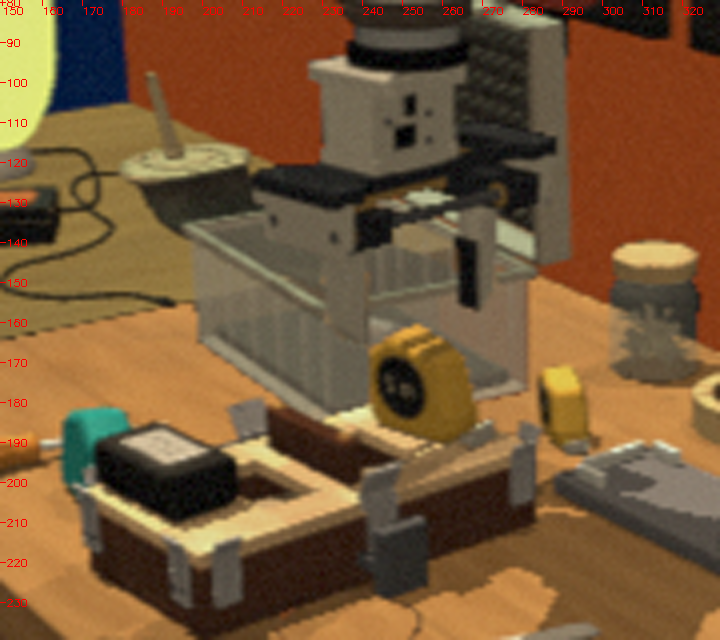

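```bash
python3 pl.py 570 196 95 11 0; python3 -c "
from plant import bot
print(bot.get_state()['qd'].round(1))"
```

```text
t 2.02 grasp [565.7 199.9 147.7] psi 11.20 q [-19.  28.  -3. 101.   2.  51. -12.] F [-0.4  0.   0.1] w 91.9
[[0.026,0.001,0.002,0.002,0.0],[0.026,0.001,0.002,0.002,0.0]]
[ 0.4 -3.1  0.4 -3.8 -0.   1.4  0. ]
```

Call:
{"fn": "servo_tool", "kwargs": {
  "plan": [
    [0,0,0,0,0],
    [0,0,0,0,0],
    [0,0,0,0,0]
  ]
}}

```text
t: 2.27
eef_pos: [570.2, 199.7, 312.2]
orientation: [[0.004, 0.981, 0.192], [0.002, 0.192, -0.981], [-1.0, 0.004, -0.001]]
ft_force: [-0.9, 0.4, 0.5]
gripper_width: 91.6
```

Call:
{"fn": "servo_tool", "kwargs": {
  "plan": [
    [0.02,0,0.003,0,0],
    [0.02,0,0,0,0],
    [0.018,0,0,0,0],
    [0,0,0,0,0],
    [0,0,0,0,0],
    [0,0,0,0,1],
    [0,0,0,0,1],
    [0,0,0,0,1]
  ],
  "squeeze": 25
}}

```text
t: 2.93
eef_pos: [570.6, 196.2, 253.4]
orientation: [[0.003, 0.982, 0.191], [0.001, 0.191, -0.982], [-1.0, 0.003, -0.001]]
ft_force: [-0.1, -0.7, -0.7]
gripper_width: 76.1
```

Call:
{"fn": "servo_tool", "kwargs": {
  "plan": [
    [0,0,0,0,1],
    [0,0,0,0,1],
    [0,0,0,0,1],
    [0,0,0,0,1]
  ]
}}

```text
t: 3.27
eef_pos: [570.0, 196.0, 251.8]
orientation: [[0.0, 0.982, 0.191], [0.0, 0.191, -0.982], [-1.0, 0.0, -0.0]]
ft_force: [0.7, 0.4, -0.3]
gripper_width: 49.8
```

```bash
python3 - <<'E'
from plant import bot
from h import *
d,im=shot(bot,"scene","3"); crop(im,150,80,330,240,4,"a3")
E
python3 pl.py 570 196 190 11 1
```

```text
t 3.32 grasp [569.9 196.   92.8] psi 11.00 q [-19.  33.  -3. 103.   2.  45. -12.] F [-0.4  0.2 -0.5] w 45.6
[[-0.032,0.0,-0.0,0.0,1.0],[-0.032,0.0,-0.0,0.0,1.0],[-0.032,0.0,-0.0,0.0,1.0]]
```

View pics/a3.png

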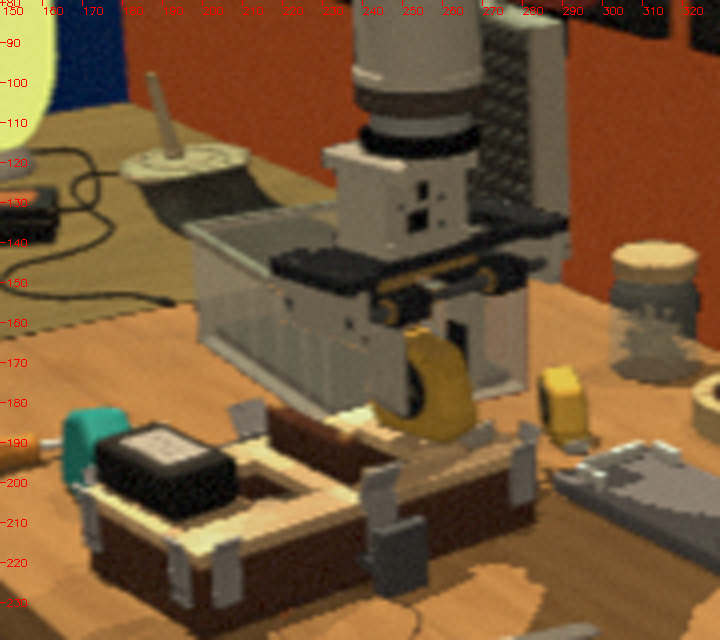

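Call:
{"fn": "servo_tool", "kwargs": {
  "plan": [
    [0,0,0,0,1],
    [0,0,0,0,1],
    [0,0,0,0,1],
    [0,0,0,0,1],
    [0,0,0,0,1]
  ]
}}

```text
t: 3.73
eef_pos: [570.0, 195.9, 251.6]
orientation: [[-0.0, 0.982, 0.191], [-0.0, 0.191, -0.982], [-1.0, -0.0, 0.0]]
ft_force: [1.3, -0.3, 0.3]
gripper_width: 34.2
```

Call:
{"fn": "servo_tool", "kwargs": {
  "plan": [
    [-0.015,0,0,0,1],
    [-0.025,0,0,0,1],
    [-0.03,0,0,0,1]
  ]
}}

```text
t: 3.98
eef_pos: [568.6, 195.5, 319.9]
orientation: [[-0.006, 0.982, 0.191], [-0.002, 0.191, -0.982], [-1.0, -0.006, 0.001]]
ft_force: [-0.4, -0.5, -3.3]
gripper_width: 34.1
```

```bash
python3 pl.py 537 -265 163 11 1 14
```

```text
t 3.98 grasp [567.8 195.2 160.9] psi 11.01 q [-19.  27.  -3. 101.   2.  52. -12.] F [-0.4 -0.5 -3.3] w 34.1
[[-0.0,-0.009,0.032,0.0,1.0],[-0.0,-0.009,0.032,0.0,1.0],[-0.0,-0.008,0.032,0.0,1.0],[-0.0,-0.008,0.032,0.0,1.0],[-0.0,-0.008,0.032,0.0,1.0],[-0.0,-0.008,0.032,0.0,1.0],[-0.0,-0.008,0.032,0.0,1.0],[-0.0,-0.008,0.032,0.0,1.0]]
[[-0.0,-0.008,0.032,0.0,1.0],[-0.0,-0.008,0.032,0.0,1.0],[-0.0,-0.008,0.032,0.0,1.0],[-0.0,-0.008,0.032,0.0,1.0],[-0.0,-0.008,0.032,0.0,1.0],[-0.0,-0.008,0.032,0.0,1.0]]
```

Call:
{"fn": "servo_tool", "kwargs": {
  "plan": [
    [0,-0.005,0.018,0,1],
    [0,-0.009,0.034,0,1],
    [0,-0.01,0.037,0,1],
    [0,-0.01,0.037,0,1],
    [0,-0.01,0.037,0,1],
    [0,-0.01,0.037,0,1],
    [0,-0.01,0.037,0,1],
    [0,-0.01,0.037,0,1]
  ]
}}

```text
t: 4.65
eef_pos: [548.8, -88.8, 321.4]
orientation: [[-0.001, 0.982, 0.191], [0.0, 0.191, -0.982], [-1.0, -0.001, -0.0]]
ft_force: [0.6, -0.5, -1.6]
gripper_width: 34.3
```

Call:
{"fn": "servo_tool", "kwargs": {
  "plan": [
    [0,-0.01,0.037,0,1],
    [0,-0.01,0.037,0,1],
    [0,-0.01,0.037,0,1],
    [0.01,-0.009,0.034,0,1],
    [0.02,-0.007,0.026,0,1],
    [0.025,0,0,0,1],
    [0.025,0,0,0,1],
    [0.02,0,0,0,1]
  ]
}}

```text
t: 5.32
eef_pos: [535.9, -264.4, 219.5]
orientation: [[-0.002, 0.982, 0.189], [0.001, 0.189, -0.982], [-1.0, -0.002, -0.001]]
ft_force: [0.6, 0.1, -1.4]
gripper_width: 34.4
```

Call:
{"fn": "servo_tool", "kwargs": {
  "plan": [
    [0,0,0,0,1],
    [0,0,0,0,1],
    [0,0,0,0,1]
  ]
}}

```text
t: 5.57
eef_pos: [537.6, -263.8, 222.5]
orientation: [[0.001, 0.982, 0.191], [-0.0, 0.191, -0.982], [-1.0, 0.001, 0.001]]
ft_force: [0.8, 0.3, -1.2]
gripper_width: 34.1
```

```bash
python3 pl.py 537 -265 43.5 11 1
python3 - <<'E'
from plant import bot
from h import *
d,im=shot(bot,"scene","4")
E
```

```text
t 5.57 grasp [ 537.7 -263.9   63.5] psi 11.02 q [ 21.  35.   3. 104.  -3.  41.  37.] F [ 0.8  0.3 -1.2] w 34.1
[[0.02,-0.001,0.001,0.0,1.0]]
```

View pics/scene_4.png

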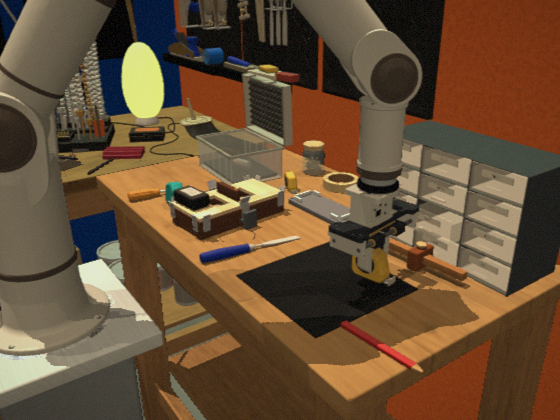

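Call:
{"fn": "servo_tool", "kwargs": {
  "plan": [
    [0.011,0,0,0,1],
    [0.009,0,0,0,1],
    [0.002,0,0,0,1],
    [0,0,0,0,1],
    [0,0,0,0,0.5],
    [0,0,0,0,0.3],
    [0,0,0,0,0.3],
    [0,0,0,0,0.3]
  ]
}}

```text
t: 6.28
eef_pos: [537.0, -263.7, 199.6]
orientation: [[-0.0, 0.982, 0.191], [0.0, 0.191, -0.982], [-1.0, -0.0, -0.0]]
ft_force: [-0.3, -0.1, -0.0]
gripper_width: 56.0
```

Call:
{"fn": "servo_tool", "kwargs": {
  "plan": [
    [0,0,0,0,0],
    [-0.015,0,0,0,0],
    [-0.025,0,0,0,0],
    [-0.04,0,0,0,0],
    [-0.04,0,0,0,0],
    [0,0,0,0,0]
  ]
}}

```text
t: 6.78
eef_pos: [539.9, -265.3, 327.9]
orientation: [[0.012, 0.982, 0.19], [-0.005, 0.191, -0.982], [-1.0, 0.011, 0.007]]
ft_force: [1.4, -1.0, -0.8]
gripper_width: 90.7
```

```bash
python3 pl.py 387 191 166 8 0
python3 - <<'E'
from plant import bot
from h import *
d,im=shot(bot,"scene","5"); crop(im,220,200,500,350,2.8,"a5",20)
E
```

```text
t 6.78 grasp [ 541.8 -266.1  168.9] psi 10.98 q [ 21.  26.   4. 101.  -2.  52.  36.] F [ 1.4 -1.  -0.8] w 90.7
[[0.0,-0.005,-0.037,0.004,0.0],[0.0,-0.005,-0.037,0.004,0.0],[0.0,-0.005,-0.037,0.004,0.0],[0.0,-0.005,-0.037,0.004,0.0],[0.0,-0.005,-0.037,0.004,0.0],[0.0,-0.006,-0.037,0.004,0.0],[0.0,-0.006,-0.037,0.004,0.0],[0.0,-0.006,-0.037,0.004,0.0]]
[[0.0,-0.006,-0.037,0.004,0.0],[0.0,-0.006,-0.036,0.004,0.0],[0.0,-0.006,-0.036,0.004,0.0],[0.0,-0.006,-0.036,0.004,0.0],[0.0,-0.007,-0.036,0.004,0.0]]
```

View pics/a5.png

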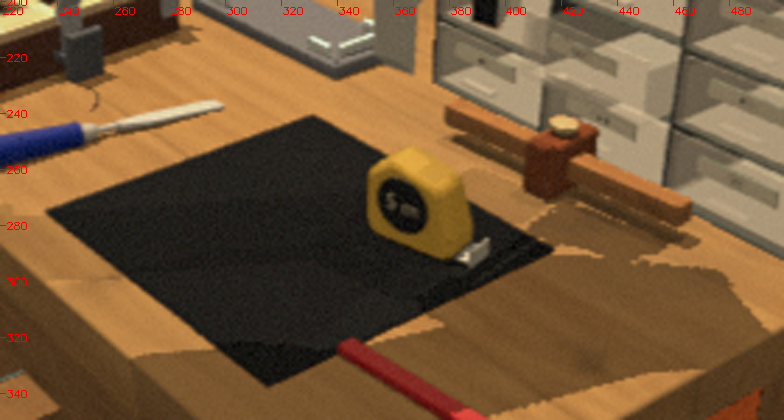

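The tape stands upright on the mat at about (385,240) in the scene view. Next is the brick.

Call:
{"fn": "servo_tool", "kwargs": {
  "plan": [
    [0,-0.005,-0.036,0.004,0],
    [0,-0.005,-0.037,0.004,0],
    [0,-0.005,-0.037,0.004,0],
    [0,-0.005,-0.037,0.004,0],
    [0,-0.005,-0.037,0.004,0],
    [0,-0.006,-0.037,0.004,0],
    [0,-0.006,-0.037,0.004,0],
    [0,-0.006,-0.037,0.004,0]
  ]
}}

```text
t: 7.5
eef_pos: [441.1, 20.4, 318.9]
orientation: [[-0.001, 0.987, 0.159], [-0.0, 0.159, -0.987], [-1.0, -0.001, -0.0]]
ft_force: [0.8, 1.2, -0.3]
gripper_width: 91.9
```

Call:
{"fn": "servo_tool", "kwargs": {
  "plan": [
    [0,-0.006,-0.037,0.004,0],
    [0,-0.006,-0.036,0.004,0],
    [0,-0.006,-0.036,0.004,0],
    [0,-0.006,-0.036,0.004,0],
    [0,-0.005,-0.033,0.004,0],
    [0,0,0,0,0],
    [0,0,0,0,0],
    [0,0,0,0,0]
  ]
}}

```text
t: 8.17
eef_pos: [386.6, 190.0, 319.0]
orientation: [[-0.001, 0.99, 0.14], [-0.001, 0.14, -0.99], [-1.0, -0.001, 0.001]]
ft_force: [0.5, -0.0, 0.6]
gripper_width: 91.4
```

```bash
python3 pl.py 387 191 79 8 0
python3 - <<'E'
from plant import bot
from h import *
d,im=shot(bot,"scene","6"); crop(im,120,100,320,250,3.8,"a6",20)
d,im=shot(bot,"top","6")
E
```

```text
t 8.17 grasp [386.4 189.8 160. ] psi 8.05 q [-21.  12. -10. 124.   3.  45. -24.] F [ 0.5 -0.   0.6] w 91.4
[[0.027,0.0,-0.0,0.0,0.0],[0.027,0.0,-0.0,0.0,0.0],[0.027,0.0,-0.0,0.0,0.0]]
```

View pics/a6.png

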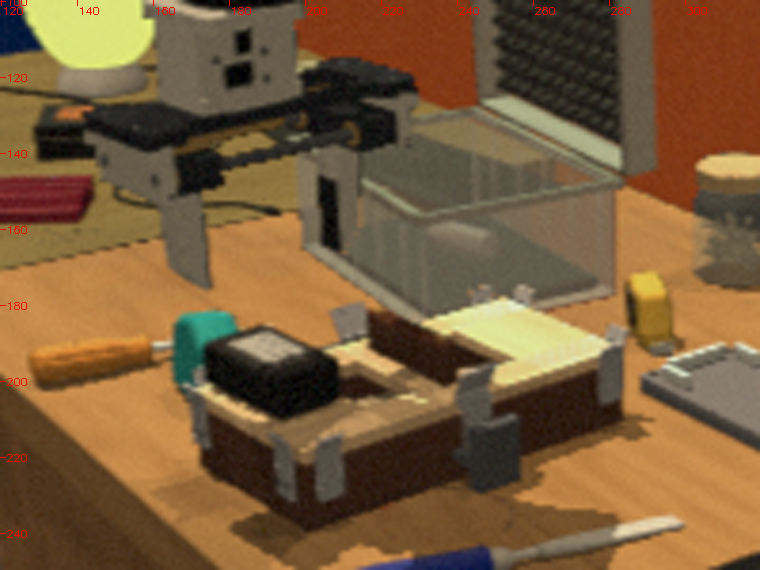

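View pics/top_6.png

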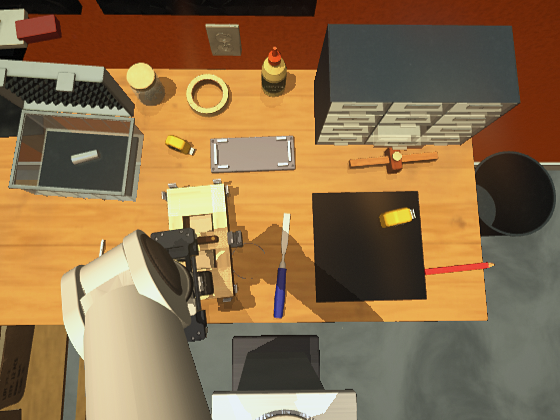

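Call:
{"fn": "servo_tool", "kwargs": {
  "plan": [
    [0.02,0,0,0,0],
    [0.03,0,0,0,0],
    [0.02,0,0,0,0],
    [0.01,0,0,0,0],
    [0,0,0,0,0],
    [0,0,0,0,0],
    [0,0,0,0,1],
    [0,0,0,0,1]
  ]
}}

```text
t: 8.93
eef_pos: [387.6, 190.7, 240.9]
orientation: [[0.002, 0.99, 0.139], [0.001, 0.139, -0.99], [-1.0, 0.002, -0.001]]
ft_force: [-0.8, -0.1, 0.4]
gripper_width: 83.0
```

Call:
{"fn": "servo_tool", "kwargs": {
  "plan": [
    [0,0,0,0,1],
    [0,0,0,0,1],
    [0,0,0,0,1],
    [0,0,0,0,1],
    [0,0,0,0,1],
    [0,0,0,0,1],
    [0,0,0,0,1]
  ]
}}

```text
t: 9.52
eef_pos: [386.9, 190.6, 239.9]
orientation: [[0.0, 0.99, 0.14], [0.0, 0.14, -0.99], [-1.0, 0.0, -0.0]]
ft_force: [-0.7, 0.1, 3.8]
gripper_width: 49.8
```

```bash
python3 pl.py 387 191 140 8 0
python3 - <<'E'
from plant import bot
from h import *
d,im=shot(bot,"scene","7"); crop(im,120,100,320,250,3.8,"a7",20)
E
```

```text
t 9.52 grasp [386.9 190.6  80.9] psi 8.03 q [-22.  21.  -9. 127.   6.  33. -27.] F [-0.7  0.1  3.8] w 49.8
[[-0.03,0.0,-0.0,0.0,0.0],[-0.03,0.0,-0.0,0.0,0.0]]
```

View pics/a7.png

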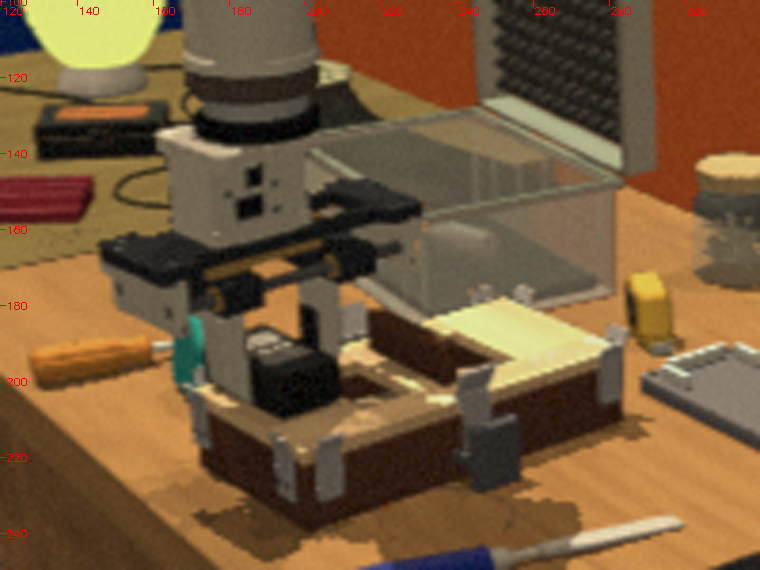

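Call:
{"fn": "servo_tool", "kwargs": {
  "plan": [
    [-0.015,0,0,0,1],
    [-0.025,0,0,0,1],
    [-0.02,0.002,0.018,0,1],
    [0,0.004,0.036,0,1],
    [0,0.004,0.037,0,1],
    [0,0.004,0.037,0,1],
    [0,0.004,0.037,0,1],
    [0,0.004,0.037,0,1]
  ]
}}

```text
t: 10.23
eef_pos: [436.7, -8.2, 299.6]
orientation: [[-0.0, 0.99, 0.14], [-0.0, 0.14, -0.99], [-1.0, -0.0, -0.0]]
ft_force: [0.8, 0.1, -2.0]
gripper_width: 49.8
```

Call:
{"fn": "servo_tool", "kwargs": {
  "plan": [
    [0,0.003,0.035,0,1],
    [0,-0.009,0.035,0,1],
    [0,-0.01,0.036,0,1],
    [0,-0.01,0.037,0,1],
    [0,-0.01,0.037,0,1],
    [0,-0.01,0.036,0,1],
    [0.02,-0.007,0.025,0,1],
    [0.025,-0.005,0.016,0,1]
  ]
}}

```text
t: 10.9
eef_pos: [415.2, -273.3, 255.8]
orientation: [[0.004, 0.991, 0.136], [-0.004, 0.136, -0.991], [-1.0, 0.004, 0.005]]
ft_force: [0.5, 0.4, -2.7]
gripper_width: 49.4
```

Call:
{"fn": "servo_tool", "kwargs": {
  "plan": [
    [0.03,0,0,0,1],
    [0.02,0,0,0,1],
    [0,0,0,0,1],
    [0,0,0,0,1],
    [0,0,0,0,1]
  ]
}}

```text
t: 11.32
eef_pos: [415.7, -269.0, 205.3]
orientation: [[0.001, 0.99, 0.14], [-0.0, 0.14, -0.99], [-1.0, 0.0, 0.0]]
ft_force: [0.3, 0.2, -2.1]
gripper_width: 49.8
```

```bash
python3 pl.py 416 -268 30 8 1
python3 - <<'E'
from plant import bot
from h import *
d,im=shot(bot,"scene","8"); crop(im,220,150,500,350,2.8,"a8",20)
E
```

```text
t 11.32 grasp [ 415.8 -269.    46.3] psi 8.05 q [ 26.  29.   4. 119.  -4.  32.  41.] F [ 0.3  0.2 -2.1] w 49.8
[[0.016,0.0,-0.001,0.001,1.0]]
```

View pics/a8.png

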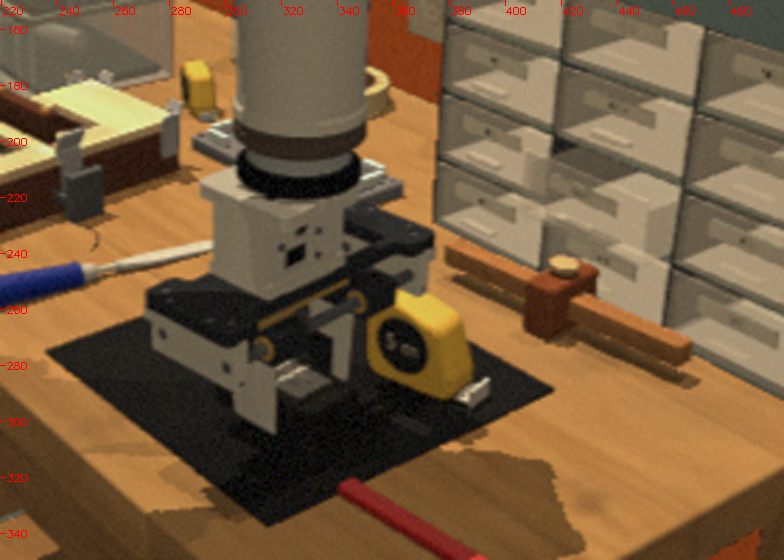

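Call:
{"fn": "servo_tool", "kwargs": {
  "plan": [
    [0.01,0,0,0,1],
    [0.005,0,0,0,1],
    [0.001,0,0,0,1],
    [0,0,0,0,1],
    [0,0,0,0,0.3],
    [0,0,0,0,0.2],
    [0,0,0,0,0.2],
    [0,0,0,0,0.2]
  ]
}}

```text
t: 12.03
eef_pos: [415.3, -269.0, 188.8]
orientation: [[0.0, 0.99, 0.14], [-0.0, 0.14, -0.99], [-1.0, 0.0, 0.0]]
ft_force: [-0.1, -0.1, 0.8]
gripper_width: 71.0
```

Call:
{"fn": "servo_tool", "kwargs": {
  "plan": [
    [-0.01,0,0,0,0.2],
    [-0.02,0,0,0,0.2],
    [-0.035,0,0,0,0.2],
    [-0.035,0,0,0,0.2],
    [-0.02,0,0,0,0.3],
    [0,0,0,0,0.3],
    [0,0,0,0,0.3]
  ]
}}

```text
t: 12.62
eef_pos: [415.8, -269.3, 310.7]
orientation: [[0.004, 0.99, 0.14], [-0.002, 0.14, -0.99], [-1.0, 0.003, 0.002]]
ft_force: [-0.3, -0.2, -0.3]
gripper_width: 64.9
```

```bash
python3 pl.py 482 184 150 5.5 0.4;  python3 - <<'E'
from plant import bot
from h import *
d,im=shot(bot,"scene","9"); crop(im,220,150,500,350,2.8,"a9",20)
d,im=shot(bot,"top","9"); crop(im,150,170,250,310,4,"b9",10)
E
```

```text
t 12.62 grasp [ 416.3 -269.6  151.7] psi 8.02 q [ 25.  18.   6. 116.  -2.  45.  40.] F [-0.3 -0.2 -0.3] w 64.9
[[0.0,0.011,-0.037,0.004,0.4],[0.0,0.011,-0.037,0.004,0.4],[0.0,0.01,-0.037,0.004,0.4],[0.0,0.01,-0.037,0.004,0.4],[0.0,0.01,-0.037,0.004,0.4],[0.0,0.01,-0.037,0.004,0.4],[0.0,0.01,-0.037,0.004,0.4],[0.0,0.01,-0.037,0.004,0.4]]
[[0.0,0.01,-0.037,0.004,0.4],[0.0,0.01,-0.037,0.004,0.4],[0.0,0.009,-0.037,0.004,0.4],[0.0,0.009,-0.037,0.004,0.4]]
```

View pics/a9.png

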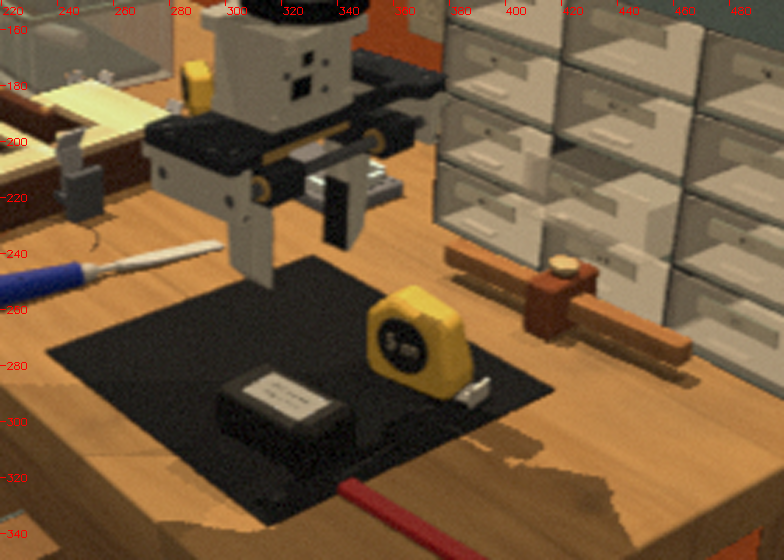

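View pics/b9.png

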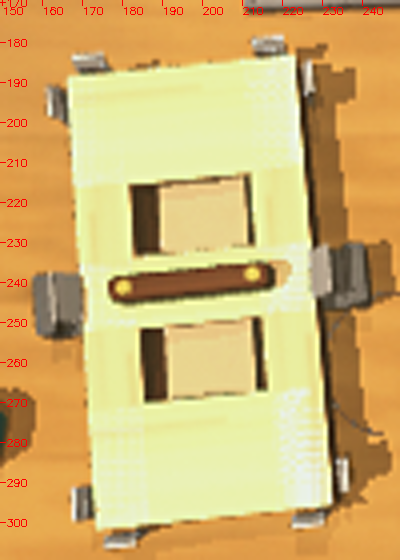

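Brick and tape both stand on the mat and the cover is clear. I'll refit the cover with all four corners.

Run:
```python
from ov import *
cal=pickle.load(open("cal.pkl","rb"));T=cal["top"]
uv=np.array([[(x+.5)/4-.5+150,(y+.5)/4-.5+170] for x,y in [(69,77),(295,57),(331,507),(98,527)]])
x,e,r=fit([(T,box(250,128,54),uv)],[482,184,.1]); print(x[:2],np.degrees(x[2]),e,r)
hb=np.array([[(a+.5)/4-.5+150,(b+.5)/4-.5+170] for a,b in [(191,281)]])
print(ray(T,*hb[0],84))
```

```text
[481.10900439 183.64441057] 5.263296952030252 0.6531236889458587 [-0.3 -0.3  0.5 -0.5  0.7 -0.1 -1.   1.1]
[481.35846404 182.68821764  84.        ]
```

Call:
{"fn": "servo_tool", "kwargs": {
  "plan": [
    [0,0.01,-0.036,0.004,0.4],
    [0,0.01,-0.037,0.004,0.4],
    [0,0.01,-0.037,0.004,0.4],
    [0,0.01,-0.037,0.004,0.4],
    [0,0.01,-0.037,0.004,0.4],
    [0,0.01,-0.037,0.004,0.4],
    [0,0.01,-0.037,0.004,0.4],
    [0,0.01,-0.037,0.004,0.4]
  ]
}}

```text
t: 13.38
eef_pos: [456.7, 35.4, 307.3]
orientation: [[-0.003, 0.994, 0.107], [-0.0, 0.107, -0.994], [-1.0, -0.003, -0.0]]
ft_force: [0.3, 0.6, 0.2]
gripper_width: 54.9
```

Call:
{"fn": "servo_tool", "kwargs": {
  "plan": [
    [0,0.01,-0.037,0.004,0.4],
    [0,0.01,-0.037,0.004,0.4],
    [0,0.009,-0.037,0.004,0.4],
    [0,0.009,-0.036,0,0.4],
    [0,0,0,0,0.4],
    [0,0,0,0,0.4],
    [0,0,0,0,0.4]
  ]
}}

```text
t: 13.97
eef_pos: [479.7, 183.3, 307.1]
orientation: [[-0.003, 0.995, 0.096], [-0.002, 0.096, -0.995], [-1.0, -0.003, 0.001]]
ft_force: [0.2, -0.8, -0.4]
gripper_width: 55.4
```

```bash
python3 pl.py 482 184 76 5.6 0.4;  python3 - <<'E'
from plant import bot
from h import *
d,im=shot(bot,"scene","10"); crop(im,120,100,320,250,3.8,"a10",20)
E
```

```text
t 13.97 grasp [479.2 183.  148.1] psi 5.54 q [-18.  21.  -7. 114.   3.  46. -21.] F [ 0.2 -0.8 -0.4] w 55.4
[[0.036,0.001,-0.0,-0.001,0.4],[0.036,0.001,-0.0,-0.001,0.4]]
```

View pics/a10.png

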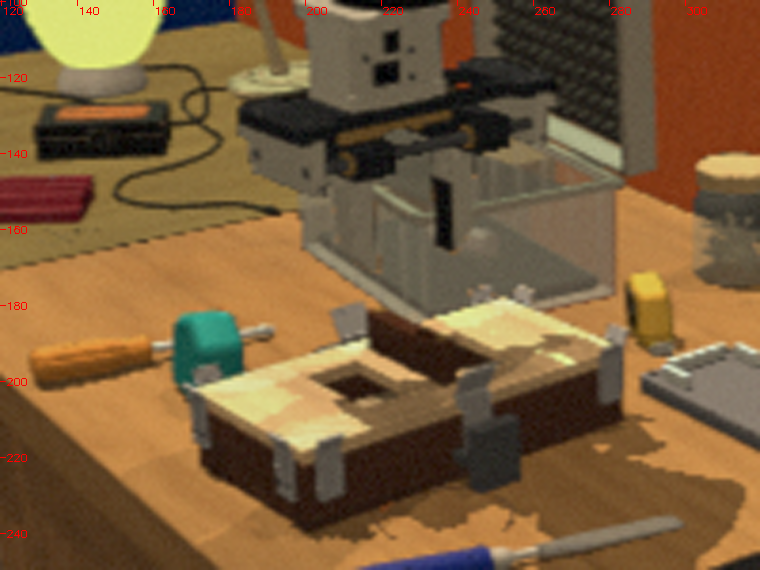

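Call:
{"fn": "servo_tool", "kwargs": {
  "plan": [
    [0.022,0.001,0,0,0.4],
    [0.025,0,0,0,0.4],
    [0.015,0,0,0,0.4],
    [0.009,0,0,0,0.4],
    [0,0,0,0,0.4],
    [0,0,0,0,0.4],
    [0,0,0,0,1],
    [0,0,0,0,1]
  ],
  "squeeze": 60
}}

```text
t: 14.68
eef_pos: [482.1, 183.9, 238.8]
orientation: [[0.002, 0.995, 0.095], [0.001, 0.095, -0.995], [-1.0, 0.002, -0.001]]
ft_force: [0.3, -0.5, -0.4]
gripper_width: 45.9
```

Call:
{"fn": "servo_tool", "kwargs": {
  "plan": [
    [0,0,0,0,1],
    [0,0,0,0,1],
    [0,0,0,0,1],
    [0,0,0,0,1],
    [0,0,0,0,1],
    [0,0,0,0,1],
    [0,0,0,0,1],
    [0,0,0,0,1]
  ]
}}

```text
t: 15.35
eef_pos: [481.2, 183.9, 237.8]
orientation: [[-0.001, 0.995, 0.096], [-0.0, 0.096, -0.995], [-1.0, -0.001, 0.0]]
ft_force: [-2.7, -0.8, 4.1]
gripper_width: 13.5
```

Call:
{"fn": "servo_tool", "kwargs": {
  "plan": [
    [-0.004,0,0,0,1],
    [-0.004,0,0,0,1],
    [-0.005,0,0,0,1],
    [-0.006,0,0,0,1],
    [-0.006,0,0,0,1]
  ]
}}

```text
t: 15.77
eef_pos: [481.9, 184.0, 263.8]
orientation: [[0.001, 0.995, 0.096], [0.0, 0.096, -0.995], [-1.0, 0.001, -0.0]]
ft_force: [0.3, 0.2, -2.2]
gripper_width: 13.4
```

Call:
{"fn": "servo_tool", "kwargs": {
  "plan": [
    [-0.008,0,0,0,1],
    [-0.01,0,0,0,1],
    [-0.012,0,0,0,1],
    [-0.015,0,0,0,1],
    [0,0,0,0,1]
  ]
}}

```text
t: 16.18
eef_pos: [482.8, 184.4, 311.4]
orientation: [[0.006, 0.995, 0.096], [0.002, 0.096, -0.995], [-1.0, 0.006, -0.002]]
ft_force: [-0.1, -0.3, -1.8]
gripper_width: 13.5
```

```bash
python3 pl.py 477 -141 150 1 1 14;  python3 - <<'E'
from plant import bot
from h import *
d,im=shot(bot,"scene","11"); crop(im,120,100,320,250,3.8,"a11",20)
E
```

```text
t 16.18 grasp [483.8 184.7 152.4] psi 5.49 q [-18.  20.  -7. 113.   3.  46. -21.] F [-0.1 -0.3 -1.8] w 13.5
[[0.0,-0.003,0.023,0.006,1.0],[0.0,-0.003,0.023,0.006,1.0],[0.0,-0.002,0.023,0.006,1.0],[0.0,-0.002,0.023,0.006,1.0],[0.0,-0.002,0.023,0.006,1.0],[0.0,-0.002,0.023,0.006,1.0],[0.0,-0.002,0.023,0.006,1.0],[0.0,-0.002,0.023,0.006,1.0]]
[[0.0,-0.002,0.023,0.006,1.0],[0.0,-0.001,0.023,0.006,1.0],[0.0,-0.001,0.023,0.006,1.0],[0.0,-0.001,0.023,0.006,1.0],[0.0,-0.001,0.023,0.006,1.0],[0.0,-0.001,0.023,0.006,1.0]]
```

View pics/a11.png

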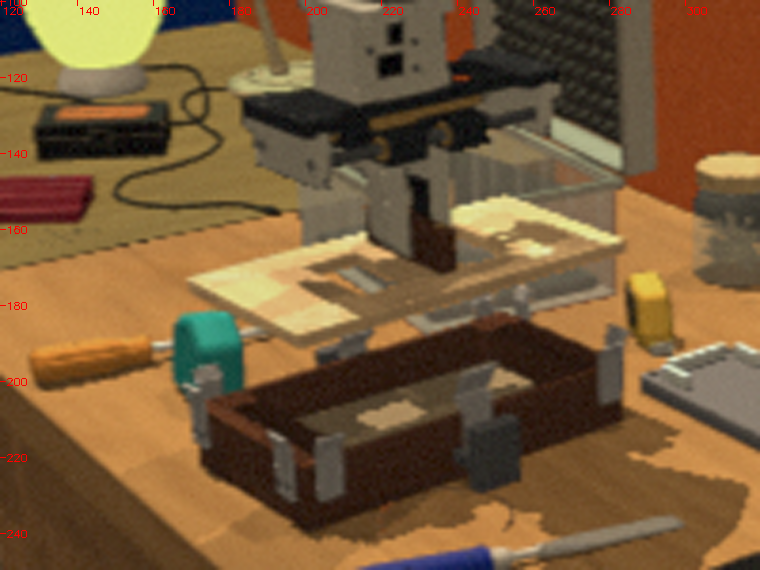

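Call:
{"fn": "servo_tool", "kwargs": {
  "plan": [
    [0,-0.001,0.012,0.003,1],
    [0,-0.003,0.024,0.006,1],
    [0,-0.003,0.03,0.007,1],
    [0,-0.003,0.03,0.007,1],
    [0,-0.003,0.03,0.008,1],
    [0,-0.003,0.03,0.008,1],
    [0,-0.003,0.03,0.008,1],
    [0,-0.002,0.03,0.008,1]
  ]
}}

```text
t: 16.9
eef_pos: [474.9, -35.5, 306.8]
orientation: [[-0.002, 0.999, 0.04], [-0.0, 0.04, -0.999], [-1.0, -0.002, 0.0]]
ft_force: [0.9, -0.2, -2.7]
gripper_width: 13.7
```

Call:
{"fn": "servo_tool", "kwargs": {
  "plan": [
    [0,-0.002,0.03,0.008,1],
    [0,-0.002,0.03,0.008,1],
    [0,-0.001,0.027,0.007,1],
    [0.015,-0.001,0.015,0.003,1],
    [0.02,0,0.007,0,1],
    [0.02,0,0,0,1],
    [0.015,0,0,0,1],
    [0,0,0,0,1]
  ]
}}

```text
t: 17.57
eef_pos: [470.8, -142.8, 234.2]
orientation: [[-0.007, 1.0, 0.014], [0.001, 0.014, -1.0], [-1.0, -0.007, -0.001]]
ft_force: [-0.2, 0.3, -1.9]
gripper_width: 13.5
```

Call:
{"fn": "servo_tool", "kwargs": {
  "plan": [
    [0,0,0,0,1],
    [0,0,0,0,1]
  ]
}}

```text
t: 17.73
eef_pos: [473.4, -142.6, 238.0]
orientation: [[-0.0, 1.0, 0.015], [-0.0, 0.015, -1.0], [-1.0, -0.0, 0.0]]
ft_force: [-0.6, -0.5, -2.2]
gripper_width: 13.2
```

```bash
python3 pl.py 475 -141 38 1 1;  python3 - <<'E'
from plant import bot
from h import *
d,im=shot(bot,"scene","12"); crop(im,180,150,460,350,2.8,"a12",20)
E
```

```text
t 17.73 grasp [ 473.4 -142.6   79. ] psi 0.85 q [ 12.  25.   2. 119.  -1.  36.  16.] F [-0.6 -0.5 -2.2] w 13.2
[[0.02,0.001,-0.001,-0.001,1.0],[0.02,0.001,-0.001,-0.001,1.0]]
```

View pics/a12.png

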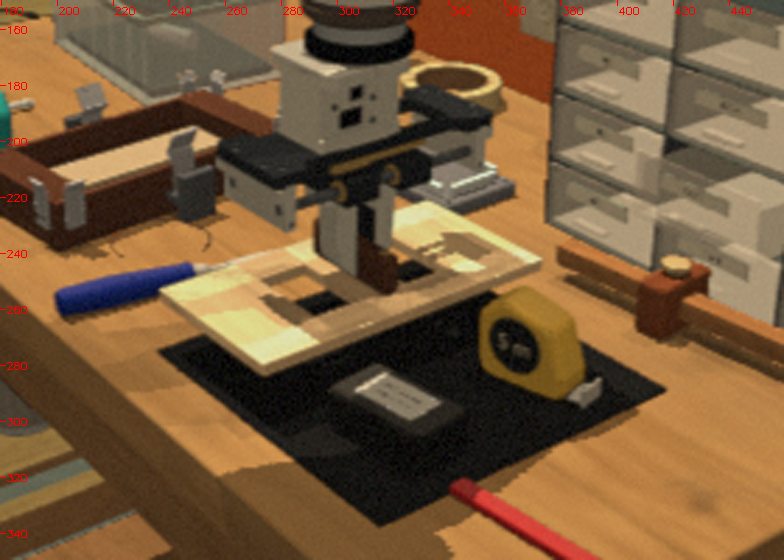

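Call:
{"fn": "servo_tool", "kwargs": {
  "plan": [
    [0.015,0,0,0,1],
    [0.015,0,0,0,1],
    [0.007,0,0,0,1],
    [0.003,0,0,0,1],
    [0.001,0,0,0,1],
    [0,0,0,0,1],
    [0,0,0,0,1]
  ]
}}

```text
t: 18.37
eef_pos: [473.9, -142.3, 197.4]
orientation: [[0.001, 1.0, 0.015], [-0.0, 0.015, -1.0], [-1.0, 0.001, 0.0]]
ft_force: [0.3, 0.6, -2.4]
gripper_width: 13.8
```

Call:
{"fn": "servo_tool", "kwargs": {
  "plan": [
    [0,0,0,0,0.7],
    [0,0,0,0,0.5],
    [0,0,0,0,0.5],
    [0,0,0,0,0.5],
    [-0.015,0,0,0,0.5],
    [-0.03,0,0,0,0.5],
    [-0.035,0,0,0,0.5],
    [-0.035,0,0,0,0.5]
  ]
}}

```text
t: 19.03
eef_pos: [473.0, -142.1, 312.6]
orientation: [[-0.002, 1.0, 0.015], [0.0, 0.015, -1.0], [-1.0, -0.002, -0.0]]
ft_force: [1.6, 0.2, -0.4]
gripper_width: 45.9
```

```bash
python3 pl.py 482 184 120 -84.5 0.3;  python3 - <<'E'
from plant import bot
from h import *
d,im=shot(bot,"scene","13"); crop(im,180,150,460,350,2.8,"a13",20)
d,im=shot(bot,"top","13"); crop(im,150,170,250,310,4,"b13",10)
E
```

```text
t 19.03 grasp [ 472.7 -142.   153.6] psi 0.86 q [ 12.  18.   2. 116.  -1.  46.  15.] F [ 1.6  0.2 -0.4] w 45.9
[[0.003,0.001,-0.025,0.115,0.3],[0.003,-0.002,-0.025,0.115,0.3],[0.003,-0.005,-0.025,0.115,0.3],[0.003,-0.007,-0.024,0.115,0.3],[0.003,-0.01,-0.023,0.115,0.3],[0.003,-0.013,-0.022,0.115,0.3],[0.003,-0.015,-0.02,0.115,0.3],[0.003,-0.017,-0.018,0.115,0.3]]
[[0.003,-0.019,-0.016,0.115,0.3],[0.003,-0.021,-0.014,0.115,0.3],[0.003,-0.022,-0.011,0.115,0.3],[0.003,-0.024,-0.009,0.115,0.3],[0.003,-0.024,-0.006,0.115,0.3]]
```

View pics/a13.png

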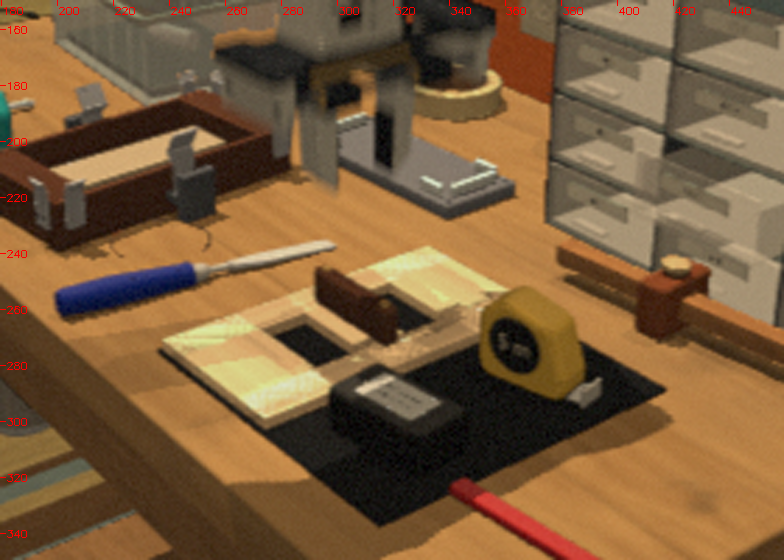

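View pics/b13.png

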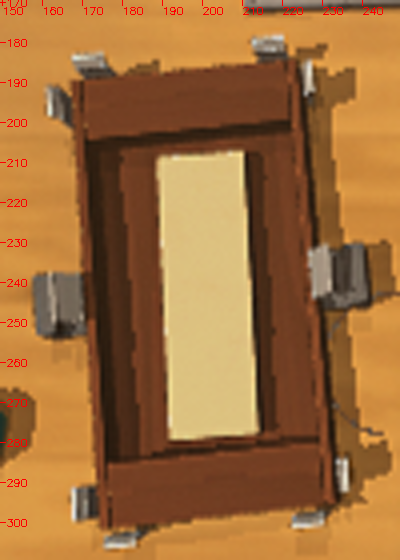

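Run:
```python
from ov import *
cal=pickle.load(open("cal.pkl","rb"));T=cal["top"]
uv=np.array([[(x+.5)/4-.5+150,(y+.5)/4-.5+170] for x,y in [(157,156),(244,151),(260,433),(170,440)]])
x,e,r=fit([(T,box(160,50,31),uv)],[482,184,.1]); print("stone",x[:2],np.degrees(x[2]),e,r)
uv=np.array([[(x+.5)/4-.5+150,(y+.5)/4-.5+170] for x,y in [(76,81),(294,61),(331,502),(101,526)]])
x,e,r=fit([(T,box(250,128,44),uv)],[482,184,.1]); print("box",x[:2],np.degrees(x[2]),e,r)
```

```text
stone [480.03142068 181.91694312] 4.131480615507057 0.1510930881489308 [-0.1  0.1  0.2 -0.3  0.1  0.1 -0.1  0.1]
box [481.99666086 183.98314347] 5.373236357852992 0.8798738770207601 [-1.3 -0.6  1.  -0.9  1.   0.6 -0.7  0.7]
```

Stone is visible in the pocket at about (205,265) in the top view, fitted at (480,182) with yaw 4.1°. Next I move above it, turned.

Call:
{"fn": "servo_tool", "kwargs": {
  "plan": [
    [0,0.001,-0.025,0.116,0.3],
    [0,-0.002,-0.025,0.116,0.3],
    [0,-0.005,-0.025,0.116,0.3],
    [0,-0.007,-0.024,0.116,0.3],
    [0,-0.01,-0.023,0.116,0.3],
    [0,-0.013,-0.022,0.116,0.3],
    [0,-0.015,-0.02,0.116,0.3],
    [0,-0.017,-0.018,0.116,0.3]
  ]
}}

```text
t: 19.8
eef_pos: [479.7, 59.9, 311.5]
orientation: [[-0.0, 0.607, -0.795], [0.0, -0.795, -0.607], [-1.0, -0.0, 0.0]]
ft_force: [-0.2, -0.3, 0.0]
gripper_width: 63.9
```

Call:
{"fn": "servo_tool", "kwargs": {
  "plan": [
    [0,-0.019,-0.016,0.116,0.3],
    [0,-0.021,-0.014,0.116,0.3],
    [0,-0.022,-0.011,0.116,0.3],
    [0,-0.024,-0.009,0.116,0.3],
    [0,-0.023,-0.006,0.116,0.3],
    [0,0,0,0,0.3],
    [0,0,0,0,0.3],
    [0,0,0,0,0.3]
  ]
}}

```text
t: 20.47
eef_pos: [485.7, 182.0, 311.3]
orientation: [[-0.001, 0.079, -0.997], [-0.001, -0.997, -0.079], [-1.0, 0.001, 0.001]]
ft_force: [0.0, -0.2, 0.2]
gripper_width: 64.0
```

```bash
python3 pl.py 480 182 100 -86 0.3
```

```text
t 20.47 grasp [485.6 181.8 152.3] psi -85.44 q [ -32.   21.   10.  113.   -5.   47. -105.] F [ 0.  -0.2  0.2] w 64.0
[[0.026,-0.0,0.003,0.005,0.3],[0.026,-0.0,0.003,0.005,0.3]]
```

Call:
{"fn": "servo_tool", "kwargs": {
  "plan": [
    [0.02,0,0.003,0.01,0.3],
    [0.025,0,0.003,0,0.3],
    [0.02,0,0,0,0.3],
    [0.01,0,0,0,0.3],
    [0,0,0,0,0.3],
    [0,0,0,0,0.3],
    [0,0,0,0,0.3]
  ]
}}

```text
t: 21.05
eef_pos: [480.7, 181.7, 237.7]
orientation: [[0.001, 0.067, -0.998], [0.001, -0.998, -0.067], [-1.0, -0.0, -0.002]]
ft_force: [0.5, 1.5, -0.5]
gripper_width: 64.6
```

```bash
python3 pl.py 480 182 32 -86 0.3;  python3 - <<'E'
from plant import bot
from h import *
d,im=shot(bot,"scene","14"); crop(im,120,100,320,250,3.8,"a14",20)
E
```

```text
t 21.05 grasp [481.  181.8  78.7] psi -86.16 q [ -31.   27.    9.  116.   -7.   37. -104.] F [ 0.5  1.5 -0.5] w 64.6
[[0.023,-0.0,0.0,-0.001,0.3],[0.023,-0.0,0.0,-0.001,0.3]]
```

View pics/a14.png

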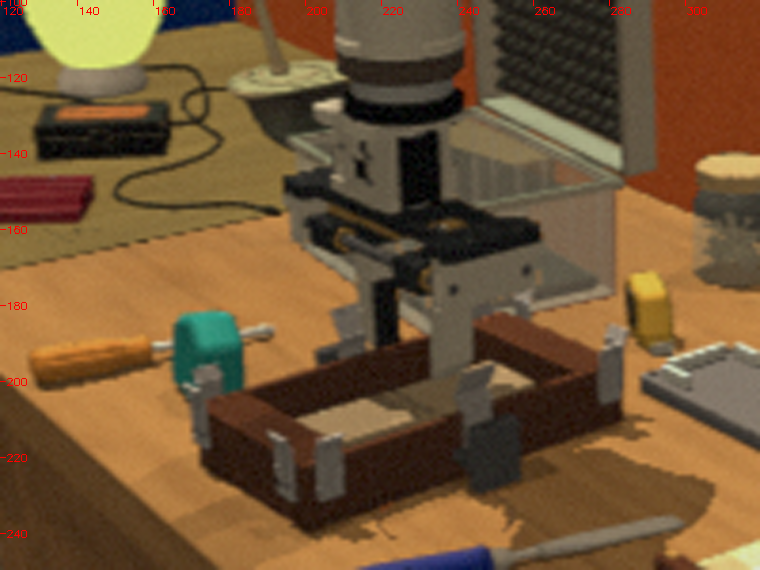

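Call:
{"fn": "servo_tool", "kwargs": {
  "plan": [
    [0.012,0,0.001,0,0.3],
    [0.012,0,0,0,0.3],
    [0.008,0,0,0,0.3],
    [0.005,0,0,0,0.3],
    [0.003,0,0,0,0.3],
    [0.002,0,0,0,0.3],
    [0,0,0,0,0.3],
    [0,0,0,0,0.3]
  ]
}}

```text
t: 21.77
eef_pos: [479.1, 182.1, 194.8]
orientation: [[0.0, 0.068, -0.998], [0.0, -0.998, -0.068], [-1.0, -0.0, -0.0]]
ft_force: [-0.4, 0.8, 0.2]
gripper_width: 64.5
```

Call:
{"fn": "servo_tool", "kwargs": {
  "plan": [
    [0.003,0,0,0,0.3],
    [0,0,0,0,1],
    [0,0,0,0,1],
    [0,0,0,0,1],
    [0,0,0,0,1],
    [0,0,0,0,1],
    [0,0,0,0,1]
  ],
  "squeeze": 40
}}

```text
t: 22.35
eef_pos: [478.9, 182.5, 191.8]
orientation: [[0.0, 0.068, -0.998], [0.001, -0.998, -0.068], [-1.0, -0.001, -0.0]]
ft_force: [0.8, 2.2, -0.4]
gripper_width: 49.4
```

Run:
```python
from h import *
im=cv2.imread("pics/top_9.png"); crop(im,203,127,303,179,7.8,"h9",10)
```

Call:
{"fn": "servo_tool", "kwargs": {
  "plan": [
    [-0.01,0,0,0,1],
    [-0.015,0,0,0,1],
    [-0.025,0,0,0,1],
    [-0.03,0,0,0,1],
    [-0.02,0,0,0,1],
    [0,0,0,0,1]
  ]
}}

```text
t: 22.85
eef_pos: [480.4, 182.0, 295.7]
orientation: [[0.006, 0.067, -0.998], [0.002, -0.998, -0.067], [-1.0, -0.002, -0.006]]
ft_force: [0.6, -0.3, -6.2]
gripper_width: 49.5
```

View pics/h9.png

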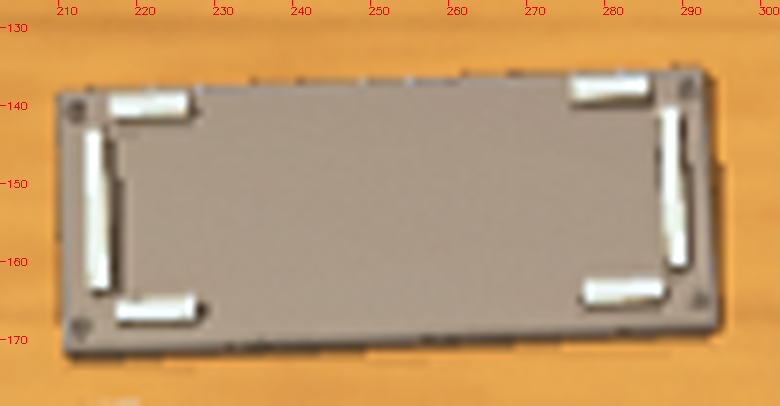

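```bash
python3 - <<'E'
from ov import *
cal=pickle.load(open("cal.pkl","rb"));T=cal["top"]
f=lambda L:np.array([[(x+.5)/7.8-.5+203,(y+.5)/7.8-.5+127] for x,y in L])
A=(T,box(84,200,14),f([(57,93),(704,68),(718,325),(66,350)]))
B=(T,box(58,168,24),f([(101.5,119.6),(662,95.5),(672,278.5),(109.5,306)]))
for o in ([A],[B],[A,B]):
    x,e,r=fit(o,[693,68,.04]); print(x[:2],np.degrees(x[2]),e,r)
E
python3 pl.py 693 68 140 2 1
```

```text
[694.68342269  69.28035118] 2.380642274331367 0.4808634343270441 [-0.3 -0.5  0.3 -0.5  0.5  0.4 -0.6  0.6]
[694.1249201  69.050359 ] 2.7864919911697097 0.23635915110316527 [ 0.4  0.1 -0.4 -0.  -0.2  0.1  0.2 -0.1]
[694.34732995  69.14272365] 2.585392308698182 0.4026218362198545 [-0.3 -0.3  0.3 -0.5  0.6  0.4 -0.5  0.9  0.4 -0.1 -0.4 -0.  -0.3  0.1
  0.1 -0.3]
t 22.85 grasp [481.3 182.4 136.7] psi -86.16 q [ -32.   21.   10.  115.   -5.   44. -105.] F [ 0.6 -0.3 -6.2] w 49.5
[[-0.0,0.009,-0.015,-0.11,1.0],[-0.0,0.011,-0.014,-0.11,1.0],[-0.0,0.012,-0.012,-0.11,1.0],[-0.0,0.013,-0.011,-0.11,1.0],[-0.0,0.014,-0.009,-0.11,1.0],[-0.0,0.015,-0.008,-0.11,1.0],[-0.0,0.016,-0.006,-0.11,1.0],[-0.0,0.017,-0.004,-0.11,1.0]]
[[-0.0,0.017,-0.002,-0.11,1.0],[-0.0,0.017,-0.0,-0.11,1.0],[-0.0,0.017,0.002,-0.11,1.0],[-0.0,0.017,0.003,-0.11,1.0],[-0.0,0.016,0.005,-0.11,1.0],[-0.0,0.016,0.007,-0.11,1.0]]
```

Call:
{"fn": "servo_tool", "kwargs": {
  "plan": [
    [0,0.009,-0.015,-0.11,1],
    [0,0.011,-0.014,-0.111,1],
    [0,0.012,-0.012,-0.111,1],
    [0,0.013,-0.011,-0.111,1],
    [0,0.014,-0.009,-0.111,1],
    [0,0.015,-0.008,-0.111,1],
    [0,0.016,-0.006,-0.111,1],
    [0,0.017,-0.004,-0.111,1]
  ]
}}

```text
t: 23.52
eef_pos: [600.3, 117.5, 289.3]
orientation: [[-0.004, 0.819, -0.573], [-0.001, -0.573, -0.819], [-1.0, -0.003, 0.003]]
ft_force: [0.7, 0.9, -5.7]
gripper_width: 50.0
```

Call:
{"fn": "servo_tool", "kwargs": {
  "plan": [
    [0,0.017,-0.002,-0.111,1],
    [0,0.017,0,-0.111,1],
    [0,0.017,0.002,-0.111,1],
    [0,0.017,0.003,-0.111,1],
    [0,0.016,0.005,-0.111,1],
    [0,0.016,0.007,-0.111,1],
    [0,0,0,0,1],
    [0,0,0,0,1]
  ]
}}

```text
t: 24.18
eef_pos: [691.1, 68.4, 288.8]
orientation: [[-0.004, 0.999, 0.046], [-0.001, 0.046, -0.999], [-1.0, -0.004, 0.001]]
ft_force: [-0.9, 0.2, -6.6]
gripper_width: 49.8
```

Call:
{"fn": "servo_tool", "kwargs": {
  "plan": [
    [0,0,0,0,1],
    [0,0,0,0,1]
  ]
}}

```text
t: 24.35
eef_pos: [690.3, 71.2, 290.3]
orientation: [[-0.003, 0.999, 0.05], [0.0, 0.05, -0.999], [-1.0, -0.003, -0.0]]
ft_force: [-0.2, 0.1, -5.2]
gripper_width: 49.9
```

```bash
python3 pl.py 694.3 68 60 2.6 1
```

```text
t 24.35 grasp [689.8  71.2 131.3] psi 2.86 q [ -2.  38.  -8.  87.   6.  55. -10.] F [-0.2  0.1 -5.2] w 49.9
[[0.036,0.002,0.002,0.002,1.0],[0.036,0.002,0.002,0.002,1.0]]
```

Call:
{"fn": "servo_tool", "kwargs": {
  "plan": [
    [0.015,0.002,0.001,0.003,1],
    [0.02,0.002,0.002,0.002,1],
    [0.015,0,0,0,1],
    [0.01,0,0,0,1],
    [0.005,0,0,0,1],
    [0,0,0,0,1],
    [0,0,0,0,1],
    [0,0,0,0,1]
  ]
}}

```text
t: 25.02
eef_pos: [696.3, 67.9, 227.7]
orientation: [[0.002, 0.999, 0.045], [0.0, 0.045, -0.999], [-1.0, 0.002, -0.0]]
ft_force: [0.4, -0.0, -5.4]
gripper_width: 49.8
```

```bash
python3 pl.py 694.3 68 40.8 2.6 1;  python3 - <<'E'
from plant import bot
from h import *
d,im=shot(bot,"scene","15"); crop(im,240,130,400,250,4.8,"a15",20)
d,im=shot(bot,"top","15"); crop(im,193,117,313,187,6.5,"b15",10)
E
```

```text
t 25.02 grasp [696.6  68.   68.7] psi 2.59 q [ -3.  43.  -8.  88.   7.  50. -10.] F [ 0.4 -0.  -5.4] w 49.8
[[0.028,-0.002,-0.0,-0.0,1.0]]
```

View pics/a15.png

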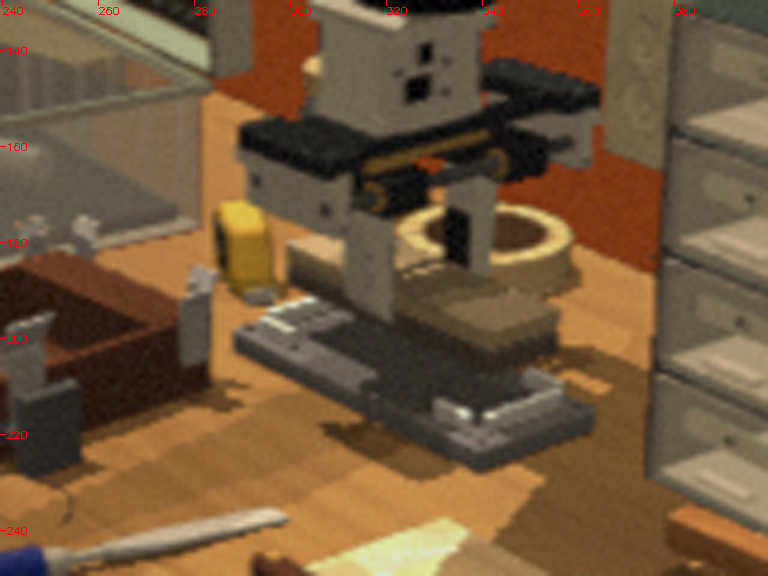

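View pics/b15.png

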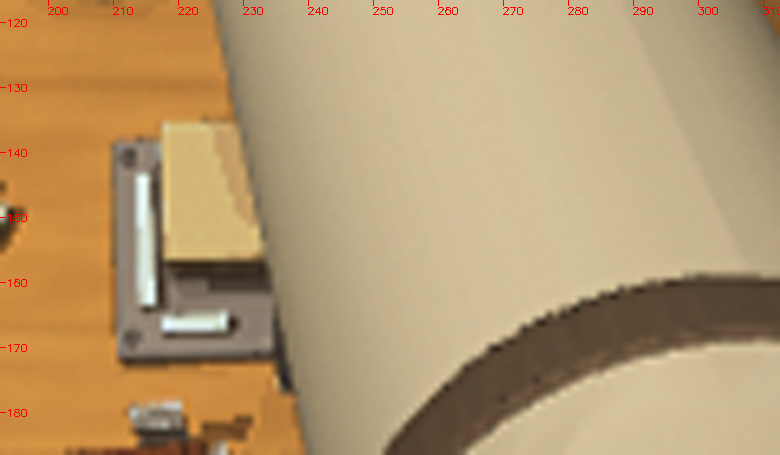

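```bash
python3 - <<'E'
from ov import *
T=pickle.load(open("cal.pkl","rb"))["top"]
a=ray(T,217.7,135.5,66.9);b=ray(T,217.7,156.6,66.9);print(a,b,np.linalg.norm(a-b))
m=(a+b)/2;print("centre",m-80*np.array([-np.sin(np.radians(2.6)),np.cos(np.radians(2.6)),0]))
print(bot if 0 else "")
E
python3 pl.py 694.3 68 55 2.6 1
```

```text
[719.17990399 145.48007413  66.9       ] [669.75956016 144.70361034  66.9       ] 49.42644312523271
centre [698.09877113  65.17419665  66.9       ]

t 25.12 grasp [696.7  67.8  69. ] psi 2.58 q [ -3.  43.  -8.  88.   7.  50. -10.] F [ 0.  -0.3 -5.3] w 49.3
[[0.014,-0.002,-0.0,-0.0,1.0]]
```

Call:
{"fn": "servo_tool", "kwargs": {
  "plan": [
    [0.003,-0.002,-0.002,0,1],
    [0.005,-0.002,-0.002,0,1],
    [0.004,0,0,0,1],
    [0.002,0,0,0,1],
    [0,0,0,0,1],
    [0,0,0,0,1],
    [0,0,0,0,1]
  ]
}}

```text
t: 25.7
eef_pos: [691.7, 71.3, 212.7]
orientation: [[0.0, 0.999, 0.045], [-0.0, 0.045, -0.999], [-1.0, 0.0, 0.0]]
ft_force: [-0.1, 0.2, -5.7]
gripper_width: 49.5
```

```bash
python3 pl.py 692.9 72 40.8 2.6 1;  python3 - <<'E'
from plant import bot
from h import *
d,im=shot(bot,"scene","16"); crop(im,270,160,380,240,7,"a16",10)
d,im=shot(bot,"top","16"); crop(im,203,127,253,177,11,"b16",10)
E
```

```text
t 25.70 grasp [691.7  71.3  53.7] psi 2.57 q [ -3.  43.  -8.  89.   7.  48. -11.] F [-0.1  0.2 -5.7] w 49.5
[[0.013,0.001,-0.001,-0.001,1.0]]
```

View pics/a16.png

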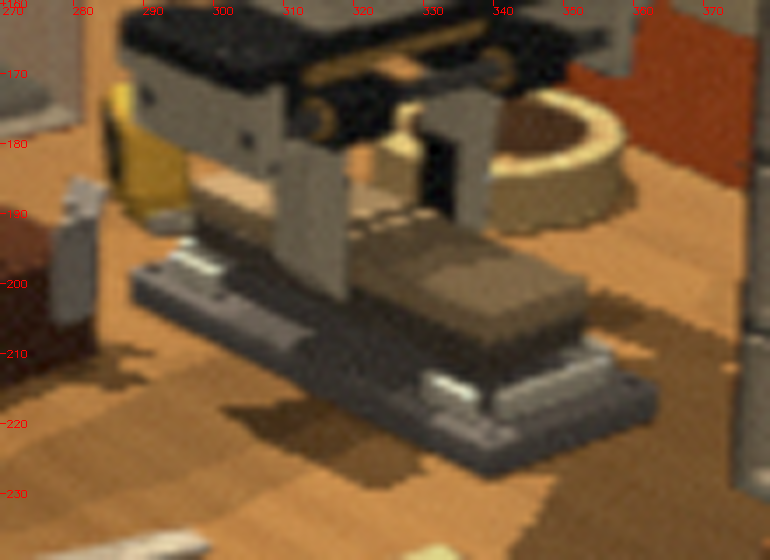

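View pics/b16.png

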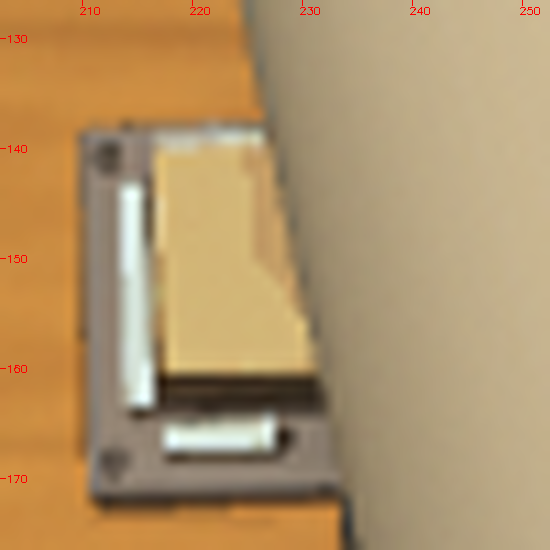

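Run:
```python
from ov import *
T=pickle.load(open("cal.pkl","rb"))["top"]
g=lambda x,y:(203+(x+.5)/11-.5,127+(y+.5)/11-.5)
a=ray(T,*g(155,147),51.9);b=ray(T,*g(163,376),51.9);print(a,b,np.linalg.norm(a-b))
m=(a+b)/2;print("centre",m-80*np.array([-np.sin(np.radians(2.6)),np.cos(np.radians(2.6)),0]))
# same local measures from holder: left bar inner edge
c=ray(T,*g(147,185),24);d=ray(T,*g(154,405),24);print(c,d,(c+d)/2-84*np.array([-np.sin(np.radians(2.6)),np.cos(np.radians(2.6)),0]))
print(ray(T,*g(163,428),24), ray(T,*g(155,148),24))
```

```text
[714.12370269 149.53310013  51.9       ] [664.72197744 147.09060519  51.9       ] 49.462068689723125
centre [693.05187912  68.39420708  51.9       ]
[715.55474544 154.50651262  24.        ] [666.75783671 152.22267901  24.        ] [694.96678208  69.45106795  24.        ]
[661.70257076 150.23660161  24.        ] [723.84460243 152.93206794  24.        ]
```

Call:
{"fn": "servo_tool", "kwargs": {
  "plan": [
    [0.003,0.0015,-0.001,0,1],
    [0.004,0,0,0,1],
    [0.003,0,0,0,1],
    [0.002,0,0,0,1],
    [0,0,0,0,1],
    [0,0,0,0,1],
    [0,0,0,0,1]
  ]
}}

```text
t: 26.38
eef_pos: [693.0, 72.4, 200.6]
orientation: [[-0.0, 0.999, 0.045], [-0.0, 0.045, -0.999], [-1.0, -0.0, 0.0]]
ft_force: [-0.8, -0.8, -5.8]
gripper_width: 49.2
```

```bash
python3 pl.py 693.5 72 40.8 2.6 1;  python3 - <<'E'
from plant import bot
from h import *
d,im=shot(bot,"scene","17"); crop(im,270,160,380,240,7,"a17",10)
E
```

```text
t 26.38 grasp [692.9  72.4  41.6] psi 2.58 q [ -3.  45.  -7.  89.   7.  47. -11.] F [-0.8 -0.8 -5.8] w 49.2
[[0.001,0.001,0.0,-0.0,1.0]]
```

View pics/a17.png

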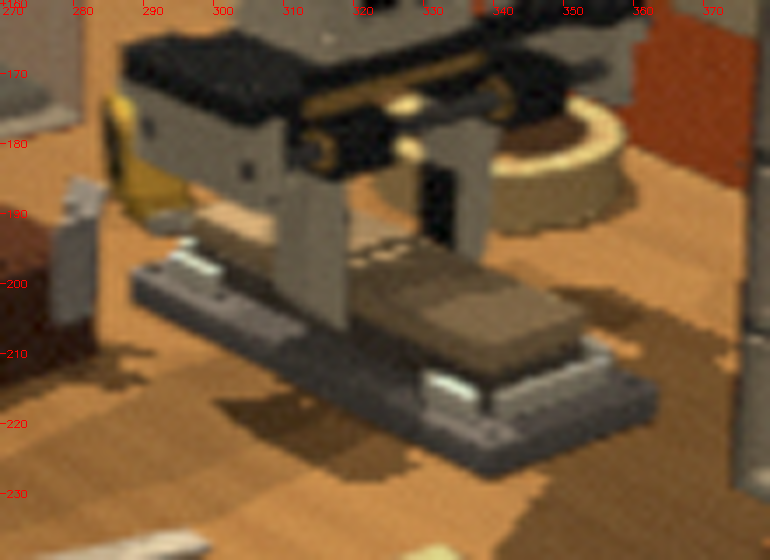

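Stone is inside the stops and nearly down, with full weight still on the gripper. Lower the last millimetre and release.

Call:
{"fn": "servo_tool", "kwargs": {
  "plan": [
    [0.001,0,0,0,1],
    [0,0,0,0,1],
    [0,0,0,0,1],
    [0,0,0,0,0.3],
    [0,0,0,0,0.2],
    [0,0,0,0,0.2],
    [0,0,0,0,0.2]
  ]
}}

```text
t: 27.02
eef_pos: [693.5, 72.6, 200.6]
orientation: [[0.002, 0.999, 0.045], [0.0, 0.045, -0.999], [-1.0, 0.002, -0.0]]
ft_force: [-0.1, -0.9, 0.2]
gripper_width: 70.9
```

Call:
{"fn": "servo_tool", "kwargs": {
  "plan": [
    [0,0,0,0,0.2],
    [-0.02,0,0,0,0.2],
    [-0.03,0,0,0,0.2],
    [-0.035,0,0,0,0.3],
    [-0.035,0,0,0,0.4],
    [0,-0.03,0,0,0.5],
    [0,-0.035,0,0,0.5],
    [0,-0.035,0,0,0.5]
  ]
}}

```text
t: 27.68
eef_pos: [592.4, 68.0, 320.9]
orientation: [[0.003, 0.999, 0.045], [0.0, 0.045, -0.999], [-1.0, 0.003, -0.0]]
ft_force: [-0.5, 0.6, 0.4]
gripper_width: 47.0
```

```bash
python3 pl.py 473.9 -142 150 0.9 0.5;  python3 - <<'E'
from plant import bot
from h import *
d,im=shot(bot,"scene","18"); crop(im,270,160,380,240,7,"a18",10)
d,im=shot(bot,"top","18"); 
E
```

```text
t 27.68 grasp [592.9  68.1 161.9] psi 2.57 q [ -2.  27.  -9. 102.   5.  52. -11.] F [-0.5  0.6  0.4] w 47.0
[[0.002,-0.018,0.029,0.004,0.5],[0.002,-0.018,0.029,0.004,0.5],[0.002,-0.018,0.029,0.004,0.5],[0.002,-0.018,0.029,0.004,0.5],[0.002,-0.018,0.03,0.004,0.5],[0.002,-0.018,0.03,0.004,0.5],[0.002,-0.018,0.03,0.004,0.5]]
```

View pics/a18.png

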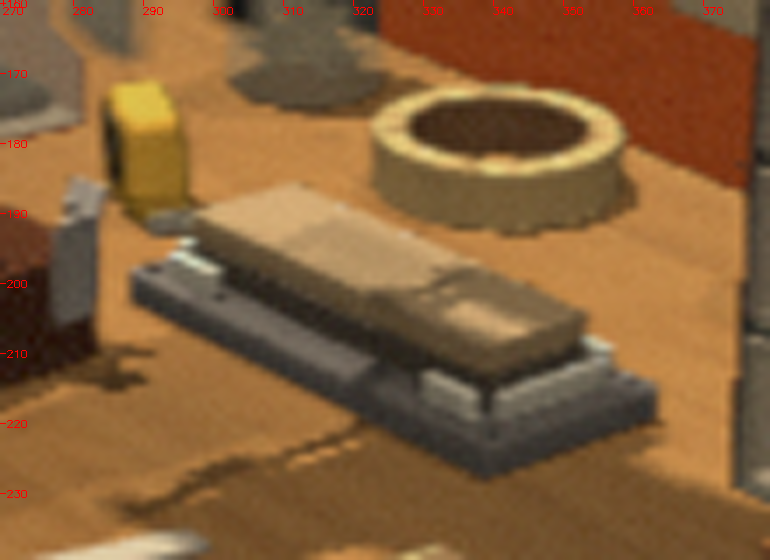

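View pics/top_18.png

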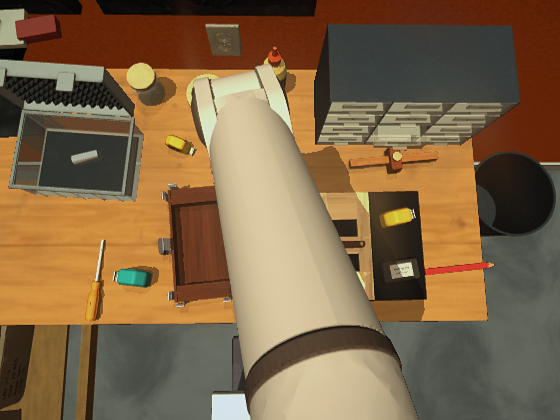

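The stone looks flat and seated between the stops. Next I go to the cover and check the stone from above on the way.

Call:
{"fn": "servo_tool", "kwargs": {
  "plan": [
    [0,-0.018,0.029,0.004,0.5],
    [0,-0.018,0.029,0.004,0.5],
    [0,-0.018,0.029,0.004,0.5],
    [0,-0.018,0.029,0.004,0.5],
    [0,-0.018,0.029,0.004,0.5],
    [0,-0.018,0.03,0.004,0.5],
    [0,-0.016,0.03,0.004,0.5],
    [0,0,0,0,0.5]
  ]
}}

```text
t: 28.45
eef_pos: [472.9, -147.9, 319.9]
orientation: [[-0.002, 1.0, 0.008], [-0.004, 0.008, -1.0], [-1.0, -0.002, 0.004]]
ft_force: [-0.3, -0.8, -0.9]
gripper_width: 45.9
```

Call:
{"fn": "servo_tool", "kwargs": {
  "plan": [
    [0,0,0,0,0.5],
    [0,0,0,0,0.5]
  ]
}}

```text
t: 28.62
eef_pos: [476.5, -140.8, 320.1]
orientation: [[0.001, 1.0, 0.017], [0.0, 0.017, -1.0], [-1.0, 0.001, -0.0]]
ft_force: [0.3, 0.0, 0.2]
gripper_width: 45.9
```

```bash
python3 pl.py 473.9 -142.3 38 0.9 0.5;  python3 - <<'E'
from plant import bot
from h import *
d,im=shot(bot,"top","19"); crop(im,203,127,303,179,7.8,"b19",10)
E
```

```text
t 28.62 grasp [ 476.7 -140.7  161.1] psi 0.96 q [ 18.  18.  -6. 115.   2.  47.  12.] F [0.3 0.  0.2] w 45.9
[[0.031,-0.001,0.0,0.0,0.5],[0.031,-0.001,0.0,0.0,0.5],[0.031,-0.001,0.0,0.0,0.5],[0.031,-0.001,0.0,0.0,0.5]]
```

View pics/b19.png

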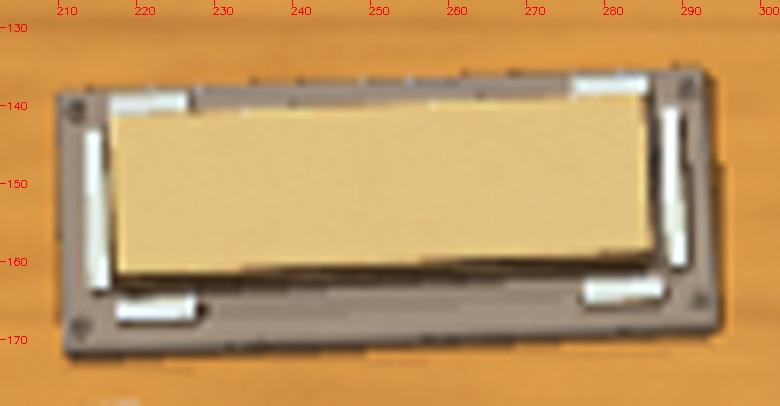

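Run:
```python
from ov import *
T=pickle.load(open("cal.pkl","rb"))["top"]
f=lambda L:np.array([[(x+.5)/7.8-.5+203,(y+.5)/7.8-.5+127] for x,y in L])
x,e,r=fit([(T,box(50,160,39),f([(110,116),(643,93),(654,250),(117,273)]))],[693,68,.04]); print(x[:2],np.degrees(x[2]),e,r)
```

```text
[694.47040839  70.14923336] 2.685326356784062 0.2675748070429795 [-0.1 -0.3  0.3 -0.3  0.1  0.2 -0.3  0.4]
```

Call:
{"fn": "servo_tool", "kwargs": {
  "plan": [
    [0.025,-0.001,0.001,0,0.5],
    [0.03,-0.001,0,0,0.5],
    [0.03,0,0,0,0.5],
    [0.02,0,0,0,0.5],
    [0.01,0,0,0,0.5],
    [0.005,0,0,0,0.5],
    [0.002,0,0,0,0.5],
    [0,0,0,0,0.5]
  ],
  "squeeze": 60
}}

```text
t: 29.33
eef_pos: [474.7, -141.6, 198.1]
orientation: [[0.001, 1.0, 0.018], [0.0, 0.018, -1.0], [-1.0, 0.001, -0.0]]
ft_force: [0.4, -0.5, 0.2]
gripper_width: 46.0
```

Call:
{"fn": "servo_tool", "kwargs": {
  "plan": [
    [0,0,0,0,0.5],
    [0,0,0,0,0.5]
  ]
}}

```text
t: 29.5
eef_pos: [474.6, -142.1, 198.9]
orientation: [[0.002, 1.0, 0.017], [-0.001, 0.017, -1.0], [-1.0, 0.002, 0.001]]
ft_force: [0.4, 0.0, 0.6]
gripper_width: 46.0
```

```bash
python3 pl.py 473.9 -142.3 38 0.9 0.5
```

```text
t 29.50 grasp [ 475.  -142.2   39.9] psi 0.98 q [ 17.  30.  -4. 119.   4.  31.  11.] F [0.4 0.  0.6] w 46.0
[[0.002,-0.001,0.0,0.001,0.5]]
```

Call:
{"fn": "servo_tool", "kwargs": {
  "plan": [
    [0.001,-0.001,0,0,1],
    [0,0,0,0,1],
    [0,0,0,0,1],
    [0,0,0,0,1],
    [0,0,0,0,1],
    [0,0,0,0,1],
    [0,0,0,0,1],
    [0,0,0,0,1]
  ]
}}

```text
t: 30.17
eef_pos: [473.1, -142.1, 196.8]
orientation: [[0.0, 1.0, 0.017], [-0.0, 0.017, -1.0], [-1.0, 0.0, 0.0]]
ft_force: [1.2, -0.2, 0.2]
gripper_width: 13.5
```

Call:
{"fn": "servo_tool", "kwargs": {
  "plan": [
    [-0.01,0,0,0,1],
    [-0.02,0,0,0,1],
    [-0.03,0,0,0,1],
    [-0.03,0,0,0,1],
    [-0.015,0,0,0,1],
    [-0.01,0,0,0,1]
  ]
}}

```text
t: 30.67
eef_pos: [473.2, -142.1, 314.2]
orientation: [[0.003, 1.0, 0.017], [-0.001, 0.017, -1.0], [-1.0, 0.003, 0.001]]
ft_force: [-0.6, 0.3, -2.1]
gripper_width: 13.4
```

```bash
python3 pl.py 481.2 183.9 154 5.5 1 12
```

```text
t 30.67 grasp [ 473.6 -142.3  155.2] psi 0.97 q [ 18.  18.  -6. 116.   2.  46.  12.] F [-0.6  0.3 -2.1] w 13.4
[[0.0,0.001,-0.027,-0.007,1.0],[0.0,0.001,-0.027,-0.007,1.0],[0.0,0.001,-0.027,-0.007,1.0],[0.0,0.002,-0.027,-0.007,1.0],[0.0,0.002,-0.027,-0.007,1.0],[0.0,0.002,-0.027,-0.007,1.0],[0.0,0.002,-0.027,-0.007,1.0],[0.0,0.002,-0.027,-0.007,1.0]]
[[0.0,0.003,-0.027,-0.007,1.0],[0.0,0.003,-0.027,-0.007,1.0],[0.0,0.003,-0.027,-0.007,1.0],[0.0,0.003,-0.027,-0.007,1.0]]
```

Call:
{"fn": "servo_tool", "kwargs": {
  "plan": [
    [0,0.001,-0.015,-0.004,1],
    [0,0.001,-0.027,-0.007,1],
    [0,0.002,-0.029,-0.007,1],
    [0,0.002,-0.029,-0.007,1],
    [0,0.002,-0.029,-0.007,1],
    [0,0.002,-0.029,-0.007,1],
    [0,0.002,-0.029,-0.007,1],
    [0,0.002,-0.029,-0.007,1]
  ]
}}

```text
t: 31.33
eef_pos: [477.3, 75.5, 311.2]
orientation: [[-0.002, 0.998, 0.07], [-0.0, 0.07, -0.998], [-1.0, -0.002, 0.0]]
ft_force: [0.5, 0.4, -2.3]
gripper_width: 13.9
```

Call:
{"fn": "servo_tool", "kwargs": {
  "plan": [
    [0,0.003,-0.029,-0.007,1],
    [0,0.003,-0.029,-0.007,1],
    [0,0.003,-0.029,-0.007,1],
    [0,0.002,-0.019,-0.005,1],
    [0,0.001,-0.006,0,1],
    [0,0,0,0,1],
    [0,0,0,0,1],
    [0,0,0,0,1]
  ]
}}

```text
t: 32.0
eef_pos: [481.1, 185.0, 311.2]
orientation: [[-0.001, 0.996, 0.094], [-0.002, 0.094, -0.996], [-1.0, -0.001, 0.002]]
ft_force: [0.5, 0.1, -2.5]
gripper_width: 13.5
```

```bash
python3 pl.py 481.2 183.9 110 5.5 1
```

```text
t 32.00 grasp [480.9 184.7 152.2] psi 5.37 q [-12.  21. -14. 113.   7.  47. -25.] F [ 0.5  0.1 -2.5] w 13.5
[[0.021,0.0,0.001,-0.001,1.0],[0.021,0.0,0.001,-0.001,1.0]]
```

Call:
{"fn": "servo_tool", "kwargs": {
  "plan": [
    [0.015,0,0.001,-0.002,1],
    [0.02,0,0,0,1],
    [0.01,0,0,0,1],
    [0.004,0,0,0,1],
    [0,0,0,0,1],
    [0,0,0,0,1],
    [0,0,0,0,1]
  ]
}}

```text
t: 32.58
eef_pos: [481.7, 185.9, 263.5]
orientation: [[0.001, 0.995, 0.098], [0.0, 0.098, -0.995], [-1.0, 0.001, -0.0]]
ft_force: [-0.1, 1.3, -2.1]
gripper_width: 13.4
```

```bash
python3 pl.py 481.2 183.9 90 5.5 1;  python3 - <<'E'
from plant import bot
from h import *
d,im=shot(bot,"scene","20"); crop(im,150,140,300,250,5,"a20",10)
E
```

```text
t 32.58 grasp [481.9 186.  104.5] psi 5.60 q [-13.  25. -14. 115.   9.  41. -26.] F [-0.1  1.3 -2.1] w 13.4
[[0.015,-0.001,0.002,0.002,1.0]]
```

View pics/a20.png

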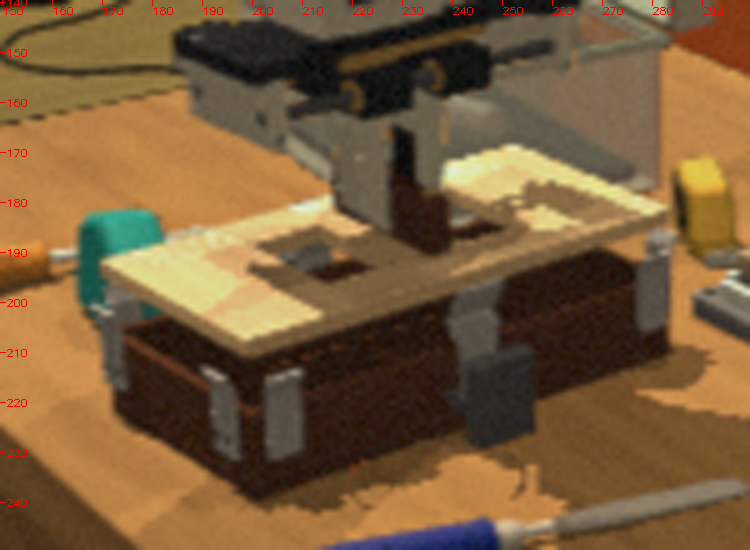

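Call:
{"fn": "servo_tool", "kwargs": {
  "plan": [
    [0,-0.001,0.002,0.001,1],
    [0,0,0,0,1],
    [0,0,0,0,1],
    [0.005,0,0,0,1],
    [0.004,0,0,0,1],
    [0,0,0,0,1],
    [0,0,0,0,1]
  ]
}}

```text
t: 33.22
eef_pos: [480.5, 184.0, 253.5]
orientation: [[-0.0, 0.995, 0.097], [0.0, 0.097, -0.995], [-1.0, -0.0, -0.0]]
ft_force: [0.3, 0.9, -1.2]
gripper_width: 13.7
```

```bash
python3 pl.py 481.2 183.9 90 5.5 1
```

```text
t 33.22 grasp [480.5 184.   94.5] psi 5.57 q [-13.  26. -13. 115.   9.  40. -26.] F [ 0.3  0.9 -1.2] w 13.7
[[0.004,0.001,0.0,0.001,1.0]]
```

Call:
{"fn": "servo_tool", "kwargs": {
  "plan": [
    [0.004,0.0005,0,0,1],
    [0.004,0,0,0,1],
    [0.004,0,0,0,1],
    [0,0,0,0,1],
    [0,0,0,0,1]
  ]
}}

```text
t: 33.63
eef_pos: [481.1, 183.8, 240.9]
orientation: [[0.0, 0.995, 0.097], [0.0, 0.097, -0.995], [-1.0, 0.0, -0.0]]
ft_force: [4.9, 1.1, -9.1]
gripper_width: 13.5
```

Call:
{"fn": "servo_tool", "kwargs": {
  "plan": [
    [0.003,0,0,0,1],
    [0.002,0,0,0,1],
    [0,0,0,0,1],
    [0,0,0,0,1]
  ]
}}

```text
t: 33.97
eef_pos: [480.6, 184.0, 237.8]
orientation: [[-0.001, 0.995, 0.097], [-0.001, 0.097, -0.995], [-1.0, -0.001, 0.001]]
ft_force: [-2.7, -0.1, 10.3]
gripper_width: 13.9
```

Call:
{"fn": "servo_tool", "kwargs": {
  "plan": [
    [0.002,0,0,0,1],
    [0.002,0,0,0,1],
    [0,0,0,0,1]
  ]
}}

```text
t: 34.22
eef_pos: [480.6, 184.3, 237.7]
orientation: [[-0.0, 0.995, 0.097], [-0.002, 0.097, -0.995], [-1.0, -0.0, 0.002]]
ft_force: [-16.3, -6.0, 51.9]
gripper_width: 13.3
```

```bash
python3 pl.py 481.2 183.9 90 5.5 1;  python3 - <<'E'
from plant import bot
from h import *
d,im=shot(bot,"scene","21"); crop(im,150,140,300,250,5,"a21",10)
E
```

```text
t 34.22 grasp [480.5 184.   78.7] psi 5.56 q [-13.  27. -13. 115.  10.  38. -27.] F [-16.3  -6.   51.9] w 13.3
[[-0.011,0.001,0.0,0.001,1.0]]
```

View pics/a21.png

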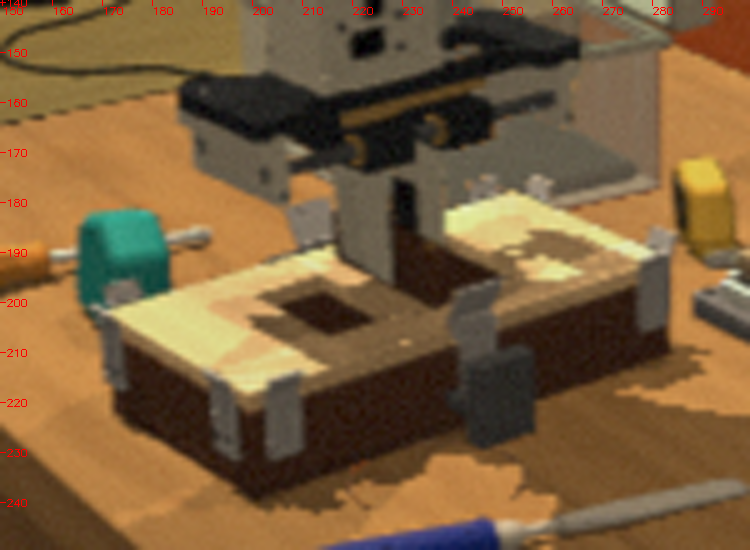

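The cover is home: back at its original height, with 52 N of push and no further travel. I'll relax the push, then release.

Call:
{"fn": "servo_tool", "kwargs": {
  "plan": [
    [-0.002,0,0,0,1],
    [-0.002,0,0,0,1],
    [0,0,0,0,1],
    [0,0,0,0,0.6],
    [0,0,0,0,0.5],
    [0,0,0,0,0.5],
    [0,0,0,0,0.5],
    [0,0,0,0,0.5]
  ],
  "squeeze": 25
}}

```text
t: 34.93
eef_pos: [480.8, 183.8, 236.3]
orientation: [[-0.001, 0.995, 0.097], [-0.0, 0.097, -0.995], [-1.0, -0.001, 0.0]]
ft_force: [0.2, -0.0, -0.7]
gripper_width: 42.2
```

Call:
{"fn": "servo_tool", "kwargs": {
  "plan": [
    [-0.015,0,0,0,0.5],
    [-0.025,0,0,0,0.5],
    [-0.03,0,0,0,0.4],
    [-0.03,0,0,0,0.3],
    [0,0,0,0,0.2],
    [0,0,0,0,0.1],
    [0,0,0,0,0]
  ]
}}

```text
t: 35.52
eef_pos: [480.7, 183.7, 336.3]
orientation: [[-0.0, 0.995, 0.097], [-0.0, 0.097, -0.995], [-1.0, -0.0, 0.0]]
ft_force: [-0.2, -0.0, -1.2]
gripper_width: 74.5
```

```bash
python3 pl.py 537 -263.8 160 11 0;  python3 - <<'E'
from plant import bot
from h import *
d,im=shot(bot,"scene","22"); crop(im,150,140,300,250,5,"a22",10)
E
```

```text
t 35.52 grasp [480.6 183.6 177.3] psi 5.55 q [-11.  19. -15. 112.   6.  50. -24.] F [-0.2 -0.  -1.2] w 74.5
[[0.001,0.001,0.038,-0.008,0.0],[0.001,0.001,0.038,-0.008,0.0],[0.001,0.0,0.038,-0.008,0.0],[0.001,0.0,0.038,-0.008,0.0],[0.001,-0.0,0.038,-0.008,0.0],[0.001,-0.0,0.038,-0.008,0.0],[0.001,-0.001,0.038,-0.008,0.0],[0.001,-0.001,0.038,-0.008,0.0]]
[[0.001,-0.001,0.038,-0.008,0.0],[0.001,-0.002,0.038,-0.008,0.0],[0.001,-0.002,0.038,-0.008,0.0],[0.001,-0.002,0.038,-0.008,0.0]]
```

View pics/a22.png

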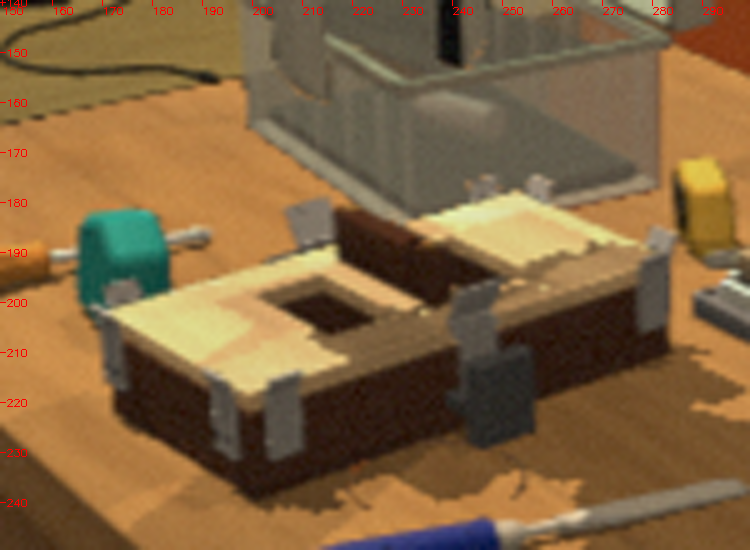

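The cover sits home under both clips, as at the start. Now the tape.

Call:
{"fn": "servo_tool", "kwargs": {
  "plan": [
    [0,0.001,0.03,-0.008,0],
    [0,0.001,0.038,-0.008,0],
    [0,0,0.038,-0.008,0],
    [0,0,0.038,-0.008,0],
    [0,0,0.038,-0.008,0],
    [0,0,0.038,-0.008,0],
    [0,-0.001,0.038,-0.008,0],
    [0,-0.001,0.038,-0.008,0]
  ]
}}

```text
t: 36.23
eef_pos: [517.3, -111.6, 335.0]
orientation: [[-0.003, 0.987, 0.161], [0.001, 0.161, -0.987], [-1.0, -0.003, -0.001]]
ft_force: [0.9, -0.8, -0.0]
gripper_width: 92.1
```

Call:
{"fn": "servo_tool", "kwargs": {
  "plan": [
    [0,-0.001,0.038,-0.008,0],
    [0,-0.002,0.038,-0.008,0],
    [0,-0.002,0.038,-0.008,0],
    [0,-0.002,0.03,-0.007,0],
    [0,0,0.015,0,0],
    [0,0,0,0,0],
    [0,0,0,0,0],
    [0,0,0,0,0]
  ]
}}

```text
t: 36.9
eef_pos: [538.8, -265.3, 335.5]
orientation: [[-0.002, 0.981, 0.193], [0.002, 0.193, -0.981], [-1.0, -0.001, -0.003]]
ft_force: [-0.9, 0.4, -0.4]
gripper_width: 91.7
```

```bash
python3 pl.py 537 -263.8 40.6 11 0
```

```text
t 36.90 grasp [ 538.5 -265.   176.5] psi 11.12 q [ 27.  26.  -5. 100.   3.  54.  33.] F [-0.9  0.4 -0.4] w 91.7
[[0.034,-0.0,-0.0,0.001,0.0],[0.034,-0.0,-0.0,0.001,0.0],[0.034,-0.0,-0.0,0.001,0.0],[0.034,-0.0,-0.0,0.001,0.0]]
```

Call:
{"fn": "servo_tool", "kwargs": {
  "plan": [
    [0.025,-0.001,-0.001,0,0],
    [0.035,-0.001,-0.001,0,0],
    [0.035,0,0,0,0],
    [0.02,0,0,0,0],
    [0.012,0,0,0,0],
    [0.006,0,0,0,0],
    [0.003,0,0,0,0],
    [0,0,0,0,0]
  ]
}}

```text
t: 37.57
eef_pos: [537.0, -265.4, 201.2]
orientation: [[0.001, 0.981, 0.192], [0.0, 0.192, -0.981], [-1.0, 0.001, 0.0]]
ft_force: [-0.3, 0.1, 0.3]
gripper_width: 91.5
```

Call:
{"fn": "servo_tool", "kwargs": {
  "plan": [
    [0,0,0,0,0],
    [0,0,0,0,0]
  ]
}}

```text
t: 37.73
eef_pos: [537.2, -266.3, 202.2]
orientation: [[0.002, 0.982, 0.191], [-0.001, 0.191, -0.982], [-1.0, 0.002, 0.002]]
ft_force: [0.0, 0.6, 0.2]
gripper_width: 91.8
```

Call:
{"fn": "servo_tool", "kwargs": {
  "plan": [
    [0.002,0,-0.002,0,0],
    [0,0,0,0,0],
    [0,0,0,0,1],
    [0,0,0,0,1],
    [0,0,0,0,1],
    [0,0,0,0,1],
    [0,0,0,0,1],
    [0,0,0,0,1]
  ]
}}

```text
t: 38.4
eef_pos: [536.0, -264.1, 198.7]
orientation: [[-0.0, 0.982, 0.191], [0.0, 0.191, -0.982], [-1.0, -0.0, -0.0]]
ft_force: [0.4, 0.1, -0.2]
gripper_width: 56.7
```

Call:
{"fn": "servo_tool", "kwargs": {
  "plan": [
    [0,0,0,0,1],
    [0,0,0,0,1],
    [0,0,0,0,1],
    [0,0,0,0,1],
    [0,0,0,0,1]
  ]
}}

```text
t: 38.82
eef_pos: [536.1, -264.0, 198.7]
orientation: [[0.0, 0.982, 0.191], [-0.0, 0.191, -0.982], [-1.0, 0.0, 0.0]]
ft_force: [0.6, -0.8, -0.8]
gripper_width: 33.8
```

Call:
{"fn": "servo_tool", "kwargs": {
  "plan": [
    [-0.015,0,0,0,1],
    [-0.03,0,0,0,1],
    [-0.035,0,0,0,1],
    [-0.03,0.005,-0.018,0,1],
    [0,0.009,-0.034,0,1],
    [0,0.01,-0.037,0,1],
    [0,0.01,-0.037,0,1],
    [0,0.01,-0.037,0,1]
  ]
}}

```text
t: 39.48
eef_pos: [547.5, -94.3, 308.7]
orientation: [[-0.0, 0.982, 0.19], [-0.0, 0.19, -0.982], [-1.0, -0.0, -0.0]]
ft_force: [0.1, -0.7, -2.4]
gripper_width: 34.0
```

Call:
{"fn": "servo_tool", "kwargs": {
  "plan": [
    [0,0.01,-0.037,0,1],
    [0,0.01,-0.037,0,1],
    [0,0.01,-0.037,0,1],
    [0,0.01,-0.037,0,1],
    [0,0.01,-0.037,0,1],
    [0,0.01,-0.037,0,1],
    [0,0.01,-0.034,0,1],
    [0,0.007,-0.026,0,1]
  ]
}}

```text
t: 40.15
eef_pos: [569.0, 199.7, 308.4]
orientation: [[-0.001, 0.981, 0.194], [0.001, 0.194, -0.981], [-1.0, -0.001, -0.002]]
ft_force: [0.7, -0.2, -1.5]
gripper_width: 33.7
```

Call:
{"fn": "servo_tool", "kwargs": {
  "plan": [
    [0,0,0,0,1],
    [0,0,0,0,1],
    [0,0,0,0,1]
  ]
}}

```text
t: 40.4
eef_pos: [569.5, 195.2, 308.0]
orientation: [[-0.001, 0.982, 0.191], [-0.001, 0.191, -0.982], [-1.0, -0.002, 0.001]]
ft_force: [-0.1, -1.2, -2.1]
gripper_width: 33.8
```

```bash
python3 pl.py 570 195.7 110 11 1
```

```text
t 40.40 grasp [569.3 195.  149. ] psi 11.01 q [-13.  29. -11. 101.   7.  51. -16.] F [-0.1 -1.2 -2.1] w 33.8
[[0.019,0.0,-0.0,0.0,1.0],[0.019,0.0,-0.0,0.0,1.0]]
```

Down 57 mm to TCP z ≈ 251.

Call:
{"fn": "servo_tool", "kwargs": {
  "plan": [
    [0.02,0,0,0,1],
    [0.018,0,0,0,1],
    [0.01,0,0,0,1],
    [0.005,0,0,0,1],
    [0.002,0,0,0,1],
    [0,0,0,0,1],
    [0,0,0,0,1],
    [0,0,0,0,1]
  ]
}}

```text
t: 41.07
eef_pos: [570.4, 195.9, 254.7]
orientation: [[0.002, 0.982, 0.191], [0.001, 0.191, -0.982], [-1.0, 0.002, -0.0]]
ft_force: [0.1, 0.4, -2.3]
gripper_width: 34.0
```

```bash
python3 pl.py 570 195.7 91.7 11 1
```

```text
t 41.07 grasp [570.6 196.   95.7] psi 10.99 q [-14.  33. -10. 103.   8.  45. -17.] F [ 0.1  0.4 -2.3] w 34.0
[[0.004,-0.0,0.0,-0.0,1.0]]
```

Call:
{"fn": "servo_tool", "kwargs": {
  "plan": [
    [0.002,0,0,0,1],
    [0.001,0,0,0,1],
    [0,0,0,0,1],
    [0,0,0,0,1]
  ]
}}

```text
t: 41.4
eef_pos: [569.8, 195.9, 250.7]
orientation: [[-0.0, 0.982, 0.191], [-0.0, 0.191, -0.982], [-1.0, -0.0, -0.0]]
ft_force: [0.4, -0.7, -2.0]
gripper_width: 33.6
```

Call:
{"fn": "servo_tool", "kwargs": {
  "plan": [
    [0.001,0,0,0,1],
    [0,0,0,0,1],
    [0,0,0,0,0.4],
    [0,0,0,0,0.3],
    [0,0,0,0,0.2],
    [0,0,0,0,0],
    [0,0,0,0,0],
    [0,0,0,0,0]
  ]
}}

```text
t: 42.07
eef_pos: [569.9, 195.9, 249.8]
orientation: [[0.0, 0.982, 0.191], [0.0, 0.191, -0.982], [-1.0, 0.0, -0.0]]
ft_force: [-0.3, 0.4, 0.1]
gripper_width: 69.1
```

Call:
{"fn": "servo_tool", "kwargs": {
  "plan": [
    [-0.01,0,0,0,0],
    [-0.02,0,0,0,0],
    [-0.035,0,0,0,0],
    [-0.035,0,0,0,0],
    [0,0,0,0,0],
    [0,0,0,0,0]
  ]
}}

```text
t: 42.57
eef_pos: [570.9, 196.3, 353.4]
orientation: [[0.006, 0.982, 0.191], [0.002, 0.191, -0.982], [-1.0, 0.006, -0.001]]
ft_force: [0.1, -1.0, -0.4]
gripper_width: 91.8
```

```bash
python3 pl.py 460 -40 176 8 0;  python3 - <<'E'
from plant import bot
from h import *
d,im=shot(bot,"scene","23"); crop(im,150,140,300,250,5,"a23",10)
E
```

```text
t 42.57 grasp [571.9 196.7 194.4] psi 11.00 q [-13.  25. -11.  99.   6.  56. -15.] F [ 0.1 -1.  -0.4] w 91.8
[[0.003,-0.022,0.03,0.007,0.0],[0.003,-0.022,0.03,0.007,0.0],[0.003,-0.022,0.03,0.007,0.0],[0.003,-0.021,0.031,0.007,0.0],[0.003,-0.021,0.031,0.007,0.0],[0.003,-0.021,0.031,0.007,0.0],[0.003,-0.021,0.031,0.007,0.0]]
```

View pics/a23.png

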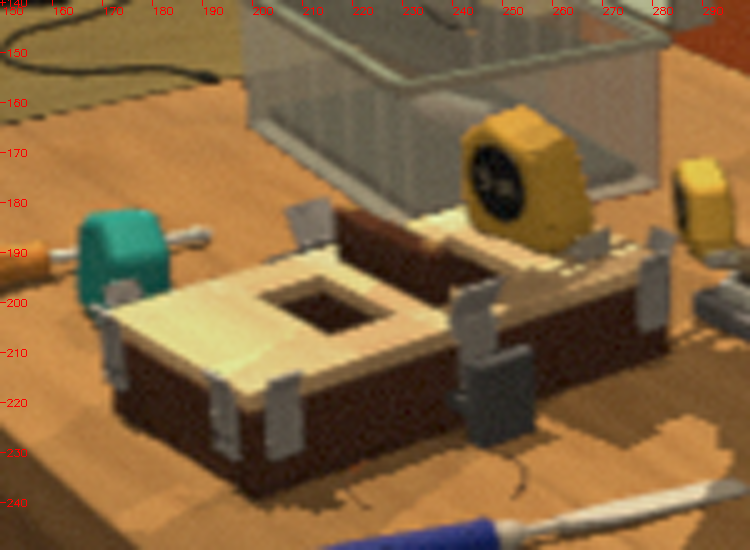

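The tape is back upright on its spot. Now the brick.

Call:
{"fn": "servo_tool", "kwargs": {
  "plan": [
    [0.003,-0.015,0.02,0.007,0],
    [0.003,-0.022,0.03,0.007,0],
    [0.003,-0.022,0.03,0.007,0],
    [0.003,-0.022,0.03,0.007,0],
    [0.003,-0.021,0.031,0.007,0],
    [0.003,-0.021,0.031,0.007,0],
    [0.003,-0.021,0.031,0.007,0],
    [0.003,0,0.03,0,0]
  ]
}}

```text
t: 43.28
eef_pos: [461.9, -60.3, 324.0]
orientation: [[-0.007, 0.99, 0.141], [-0.0, 0.141, -0.99], [-1.0, -0.007, -0.001]]
ft_force: [0.2, 0.5, -0.6]
gripper_width: 91.7
```

```bash
python3 pl.py 415.3 -269 160 8 0
```

```text
t 43.28 grasp [460.8 -60.3 165. ] psi 8.12 q [  9.  15.  -6. 119.   2.  47.  10.] F [ 0.2  0.5 -0.6] w 91.7
[[0.001,-0.013,0.033,0.0,0.0],[0.001,-0.013,0.033,0.0,0.0],[0.001,-0.013,0.033,0.0,0.0],[0.001,-0.013,0.033,0.0,0.0],[0.001,-0.013,0.033,0.0,0.0],[0.001,-0.013,0.033,0.0,0.0]]
```

Call:
{"fn": "servo_tool", "kwargs": {
  "plan": [
    [0,-0.013,0.033,0,0],
    [0,-0.013,0.033,0,0],
    [0,-0.013,0.033,0,0],
    [0,-0.013,0.033,0,0],
    [0,-0.013,0.033,0,0],
    [0,-0.01,0.025,0,0],
    [0,0,0,0,0],
    [0,0,0,0,0]
  ]
}}

```text
t: 43.95
eef_pos: [418.0, -258.5, 324.6]
orientation: [[-0.002, 0.99, 0.138], [0.001, 0.138, -0.99], [-1.0, -0.002, -0.001]]
ft_force: [-0.0, 0.7, -0.4]
gripper_width: 91.9
```

Call:
{"fn": "servo_tool", "kwargs": {
  "plan": [
    [0,0,0,0,0],
    [0,0,0,0,0]
  ]
}}

```text
t: 44.12
eef_pos: [419.6, -255.5, 325.1]
orientation: [[-0.001, 0.989, 0.145], [0.001, 0.145, -0.989], [-1.0, -0.001, -0.002]]
ft_force: [0.8, -0.3, 0.1]
gripper_width: 91.8
```

```bash
python3 pl.py 415.3 -269 29.8 8 0
```

```text
t 44.12 grasp [ 419.4 -255.3  166.1] psi 8.32 q [ 28.  17.   1. 116.  -0.  47.  37.] F [ 0.8 -0.3  0.1] w 91.8
[[0.034,-0.002,0.003,0.001,0.0],[0.034,-0.002,0.003,0.001,0.0],[0.034,-0.002,0.003,0.001,0.0],[0.034,-0.002,0.003,0.001,0.0]]
```

Call:
{"fn": "servo_tool", "kwargs": {
  "plan": [
    [0.02,-0.002,0.004,0.002,0],
    [0.033,-0.002,0.004,0.002,0],
    [0.035,-0.002,0.004,0.001,0],
    [0.02,0,0.001,0,0],
    [0.013,0,0,0,0],
    [0.007,0,0,0,0],
    [0.003,0,0,0,0],
    [0,0,0,0,0]
  ]
}}

```text
t: 44.78
eef_pos: [415.6, -269.9, 194.4]
orientation: [[-0.001, 0.99, 0.139], [0.001, 0.139, -0.99], [-1.0, -0.0, -0.001]]
ft_force: [0.4, 0.4, 0.5]
gripper_width: 91.7
```

Call:
{"fn": "servo_tool", "kwargs": {
  "plan": [
    [0,0,0,0,0],
    [0,0,0,0,0]
  ]
}}

```text
t: 44.95
eef_pos: [415.9, -270.8, 195.8]
orientation: [[0.002, 0.99, 0.138], [-0.001, 0.138, -0.99], [-1.0, 0.002, 0.001]]
ft_force: [1.0, -0.0, 0.0]
gripper_width: 91.9
```

```bash
python3 pl.py 415.3 -269 29.8 8 0
```

```text
t 44.95 grasp [ 416.2 -270.9   36.8] psi 7.94 q [ 29.  30.   1. 119.  -1.  31.  39.] F [ 1. -0.  0.] w 91.9
[[0.007,-0.0,-0.002,-0.001,0.0]]
```

Call:
{"fn": "servo_tool", "kwargs": {
  "plan": [
    [0.003,-0.001,-0.002,0,0],
    [0.002,0,0,0,0],
    [0,0,0,0,0],
    [0,0,0,0,1],
    [0,0,0,0,1],
    [0,0,0,0,1],
    [0,0,0,0,1],
    [0,0,0,0,1]
  ]
}}

```text
t: 45.62
eef_pos: [414.0, -269.0, 189.7]
orientation: [[0.0, 0.99, 0.138], [0.0, 0.138, -0.99], [-1.0, 0.0, -0.0]]
ft_force: [0.9, -0.3, 0.7]
gripper_width: 63.1
```

Call:
{"fn": "servo_tool", "kwargs": {
  "plan": [
    [0,0,0,0,1],
    [0,0,0,0,1],
    [0,0,0,0,1],
    [0,0,0,0,1]
  ]
}}

```text
t: 45.95
eef_pos: [414.1, -268.9, 189.7]
orientation: [[0.0, 0.99, 0.138], [-0.0, 0.138, -0.99], [-1.0, 0.0, 0.0]]
ft_force: [1.3, 0.0, -0.3]
gripper_width: 49.8
```

Call:
{"fn": "servo_tool", "kwargs": {
  "plan": [
    [-0.015,0,0,0,1],
    [-0.03,0,0,0,1],
    [-0.035,0,0,0,1],
    [-0.03,0.005,-0.018,0,1],
    [0,0.01,-0.034,0,1],
    [0,0.01,-0.036,0,1],
    [0,0.01,-0.036,0,1],
    [0,0.01,-0.036,0,1]
  ]
}}

```text
t: 46.62
eef_pos: [436.1, -102.8, 299.9]
orientation: [[0.0, 0.991, 0.137], [-0.0, 0.137, -0.991], [-1.0, 0.0, 0.0]]
ft_force: [1.4, 0.4, -1.3]
gripper_width: 49.9
```

Call:
{"fn": "servo_tool", "kwargs": {
  "plan": [
    [0,0.01,-0.034,0,1],
    [0,0.006,-0.028,0,1],
    [0,-0.003,-0.034,0,1],
    [0,-0.004,-0.037,0,1],
    [0,-0.004,-0.037,0,1],
    [0,-0.004,-0.037,0,1],
    [0,-0.004,-0.037,0,1],
    [0,-0.004,-0.03,0,1]
  ]
}}

```text
t: 47.28
eef_pos: [390.7, 168.5, 299.7]
orientation: [[-0.0, 0.99, 0.139], [0.0, 0.139, -0.99], [-1.0, -0.0, -0.0]]
ft_force: [0.1, 0.0, -1.0]
gripper_width: 49.5
```

Call:
{"fn": "servo_tool", "kwargs": {
  "plan": [
    [0,-0.002,-0.02,0,1],
    [0,0,0,0,1],
    [0,0,0,0,1],
    [0,0,0,0,1]
  ]
}}

```text
t: 47.62
eef_pos: [387.1, 185.0, 299.4]
orientation: [[-0.001, 0.991, 0.137], [-0.001, 0.137, -0.991], [-1.0, -0.001, 0.001]]
ft_force: [0.2, -1.3, -2.0]
gripper_width: 49.6
```

```bash
python3 pl.py 386.9 190.6 120 8 1
```

```text
t 47.62 grasp [387.  184.8 140.4] psi 7.89 q [-17.  14. -14. 125.   5.  42. -26.] F [ 0.2 -1.3 -2. ] w 49.6
[[0.02,0.001,-0.006,-0.002,1.0]]
```

Call:
{"fn": "servo_tool", "kwargs": {
  "plan": [
    [0.01,0,-0.003,-0.002,1],
    [0.02,0.001,-0.002,0,1],
    [0.015,0,0,0,1],
    [0.005,0,0,0,1],
    [0.002,0,0,0,1],
    [0,0,0,0,1],
    [0,0,0,0,1],
    [0,0,0,0,1]
  ]
}}

```text
t: 48.28
eef_pos: [387.9, 190.8, 248.3]
orientation: [[0.001, 0.99, 0.139], [0.001, 0.139, -0.99], [-1.0, 0.001, -0.0]]
ft_force: [0.5, 0.3, -1.8]
gripper_width: 49.5
```

```bash
python3 pl.py 386.9 190.6 81.8 8 1
```

```text
t 48.28 grasp [388.1 190.9  89.3] psi 7.99 q [-18.  20. -13. 126.   8.  35. -29.] F [ 0.5  0.3 -1.8] w 49.5
[[0.008,-0.001,0.0,-0.0,1.0]]
```

Call:
{"fn": "servo_tool", "kwargs": {
  "plan": [
    [0.003,-0.001,0,0,1],
    [0.003,0,0,0,1],
    [0,0,0,0,1],
    [0,0,0,0,1],
    [0,0,0,0,1]
  ]
}}

```text
t: 48.7
eef_pos: [386.5, 190.7, 241.7]
orientation: [[-0.0, 0.99, 0.14], [0.0, 0.14, -0.99], [-1.0, -0.0, -0.0]]
ft_force: [0.5, -0.7, -1.4]
gripper_width: 50.0
```

Call:
{"fn": "servo_tool", "kwargs": {
  "plan": [
    [0.001,0,0,0,1],
    [0,0,0,0,1],
    [0,0,0,0,1],
    [0,0,0,0,0.3],
    [0,0,0,0,0.2],
    [0,0,0,0,0.1],
    [0,0,0,0,0],
    [0,0,0,0,0]
  ]
}}

```text
t: 49.37
eef_pos: [386.5, 190.7, 240.8]
orientation: [[0.0, 0.99, 0.14], [0.0, 0.14, -0.99], [-1.0, 0.0, -0.0]]
ft_force: [0.1, 0.4, -0.2]
gripper_width: 78.8
```

Call:
{"fn": "servo_tool", "kwargs": {
  "plan": [
    [0,0,0,0,0],
    [-0.01,0,0,0,0],
    [-0.02,0,0,0,0],
    [-0.035,0,0,0,0],
    [-0.04,0.01,0.01,0,0],
    [0,0.01,0.036,0,0],
    [0,0.01,0.037,0,0],
    [0,0.01,0.037,0,0]
  ]
}}

```text
t: 50.03
eef_pos: [443.3, 76.7, 347.0]
orientation: [[0.003, 0.99, 0.142], [0.001, 0.142, -0.99], [-1.0, 0.003, -0.0]]
ft_force: [0.4, 0.6, -0.7]
gripper_width: 92.0
```

Call:
{"fn": "servo_tool", "kwargs": {
  "plan": [
    [0,0.01,0.037,0,0],
    [0,0.01,0.037,0,0],
    [0,0.005,0.037,0,0],
    [0,0,0.037,0,0],
    [0,0,0.03,0,0],
    [0,0,0,0,0],
    [0,0,0,0,0],
    [0,0,0,0,0]
  ]
}}

```text
t: 50.7
eef_pos: [492.1, -94.7, 345.4]
orientation: [[-0.0, 0.99, 0.14], [0.001, 0.14, -0.99], [-1.0, 0.0, -0.001]]
ft_force: [-0.7, 0.7, -0.4]
gripper_width: 91.5
```

Run:
```python
from plant import bot
from h import *
d,im=shot(bot,"scene","24"); a=cv2.imread("pics/scene0.png")
x0,y0,x1,y1=150,140,300,250
cv2.imwrite("pics/cmp.png",np.vstack([cv2.resize(k[y0:y1,x0:x1],None,fx=2.7,fy=2.7) for k in(a,im)]))
d,im=shot(bot,"top","24"); a=cv2.imread("pics/top0.png")
cv2.imwrite("pics/cmpt.png",np.hstack([cv2.resize(k[175:310,155:245],None,fx=4.4,fy=4.4,interpolation=2) for k in(a,im)]))
```

```text
(no output)
```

View pics/cmp.png

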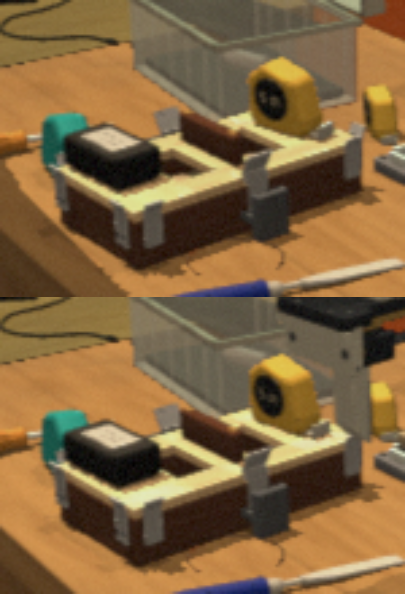

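View pics/cmpt.png

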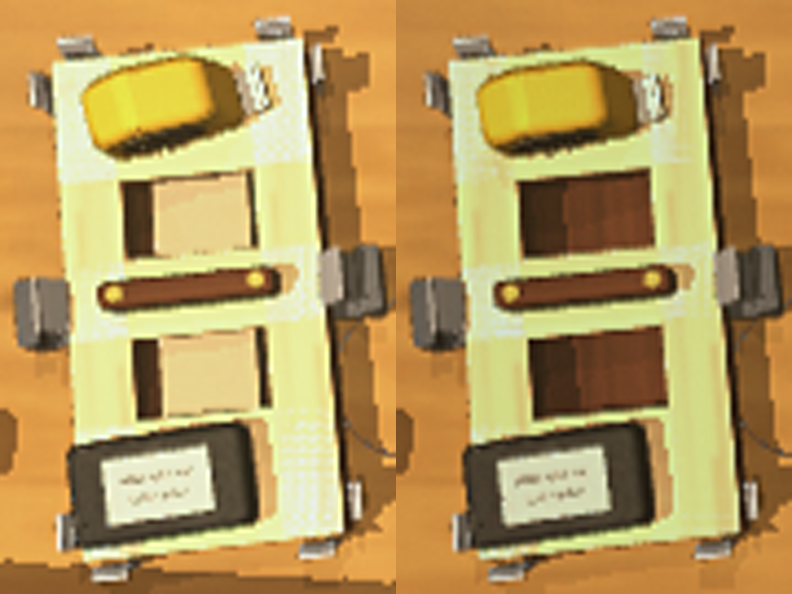

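View pics/top_24.png

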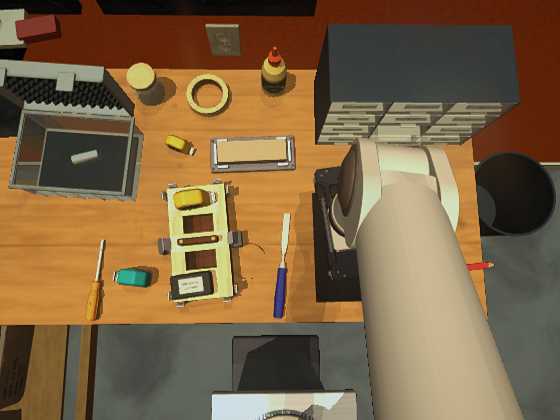

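Side by side with the start picture, the tape, brick and cover are back in place to within a few mm, the stone lies in the holder, and the chisel hasn't moved. Handing in.

```bash
python3 -c "
from plant import bot
print(bot.close_job())"
```

```text
the job is handed in; nothing more can be done
None
```

The job is done and handed in at about 51 s of the 147 s allowed; the simulator reports no verdict. I moved the tape and brick to the mat, laid the cover beside them and set the stone in the holder. Then I pushed the cover home and stood the tape and brick back on their spots.

**Last checks**
- **Stone:** the top-view fit puts it about 1 mm and 0.1° from the fitted holder pose, and it looks flat between its stops.
- **Cover:** it was back at its original grasp height under a 52 N push, which is above the 40 N limit stated for the arm or gripper body. The push went through the fingers gripping the handle, and the wrist limit is 120 N. It looks home under both clips.
- **Tape and brick:** both are upright and within a few mm of the start by side-by-side pictures. The tape's angle differs by a few degrees because the jaws squared it up.
- **Bystanders:** the chisel shows no movement in the pictures. The arm hides the gauge in the last top view, so I did not recheck it at the end, but nothing came near it.

**One disagreement:** over the holder, the camera and the robot's own position differed by about 4 mm. I aligned the stone to the holder from the picture instead.

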